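Clear the bed, set the length stop to its tab and lock its cam lever while holding it

ROBOT

A 6-joint arm with a two-finger parallel gripper is mounted at the origin on a cart in front of the work surface, level with it; the furniture and walls round the work are solid. World frame = base frame: x ahead of the robot, y to its left, z up, the work surface at z = 0. Lengths are in m, angles in rad, forces in N, time in s.
With the tool pointing down it reaches from about 0.25 to 0.8 m from the base axis. Payload 3.9 kg.
Tool frame: the origin (TCP) lies midway between the tips of the shut fingers; the grasp point (between the pads) lies 19 mm behind it; z points along the fingers, x is the direction in which the jaws open and shut, and the axes are right-handed (so a half turn about z gives the same grasp; the last joint's range is limited). The gripper opens to 85 mm and grips with 20 to 120 N. Pads are 22 mm wide; open, the fingers measure 114 mm over their backs; the gripper's body (76 mm by 85 mm) begins 54 mm behind the grasp point. The pads swing forward as they close: fully open they stand 13 mm farther back than shut.
Start: joints at [-1.286, 0.26, -0.138, 1.173, 0, 1.571], TCP at [0.148, -0.504, 0.231] pointing down, gripper open.
Joint ranges: [-2.78, 2.78], [-0.83, 1.72], [-1.28, 1.37], [-1.9, 2.12], [-1.57, 1.48], [-3.14, 3.14]. Speed limits (rad/s): [2.57, 2.57, 3.14, 3.14, 3.14, 3.14].

INTERFACE

Orientations are given as a unit quaternion [x, y, z, w].
In Python, from bench import sense, get_image, get_calibration, order, spotter gives the robot as it stands.
- The arm moves only by the tool send_rows, never from a script. Its argument "moves" is one flat list of numbers, 7 for each row, row after row: the shift along the tool's x, y, z in m, then the turn, a rotation vector about the tool's x, y, z in rad, then the opening in per cent of the stroke, from 0 (shut) to 100 (fully open). In form: [tx, ty, tz, ax, ay, az, claw, tx, ty, tz, ax, ay, az, claw, ...]. A call has 1 to 10 rows; each row shifts and turns the commanded pose from where the row before left it, along the tool's axes as they then stand; what a row does not reach is not made up. A row lasts 1/12 s, in which the tool goes at most 41.7 mm and 7.16 degrees, less where a joint would pass 70% of its speed; a pose out of reach is approached as far as the arm can. A call is refused whole if a number of a shift passes 0.0417 or a number of a turn 0.125, either way. A call with a gripper value outside its range is refused whole. The fingers move at their own pace and stop on an object; "squeeze" is the grip in N (left out, the last holds). Time passes only in rows, so rows that do not move let the fingers close. It gives the time, the measured TCP pose, the force and the opening at its end, in the units of the state.
- sense(): the state, without advancing time (a new reading comes with each control period).
- get_image(name): name is "scene" or "top"; returns the picture (420x560x3 uint8, red, green, blue); there is no depth.
- get_calibration(name): a dict with "mtx" (3x3 intrinsics, pixels), "pose" (4x4, takes a point from camera to world coordinates). Camera axes: x right, y down, z forward; pixel columns grow to the right and rows downward; lengths in m; the calibration is good to about 2 mm. A picture is of the moment at which its call begins. get_calibration takes no time and is no camera call.
- order.job_done(): hands the job in, once; it reports no verdict.
Trained networks look in the newest picture that a camera, given by its name, has taken for a name from the list of things; names that differ only in an ending like _2 or _b are one class to them, and where a whole thing is asked for, a point or a joint stands for the part that bears it (a point fixed in the world has none). Each returns a list of dicts, best first, with "confidence" (0 to 1); they miss things now and then, are a little off and sometimes report something else, mostly with a low value. They report only what shows in the picture. A call takes as long as a camera call. They do not tell look-alikes from the thing itself.
- spotter.recognise(name, camera): "xyz" ([x, y, z] in m, in the coordinates of the camera as it stood for that picture, good to about 4 mm: the middle of the surface that is visible of it).
- spotter.outline_of(name, camera): "region" (420x560 bool, what is visible of it).
The state is a dict: "time_s": time; "joints": joint angles; "qd": joint speeds; "joint_torque": joint torques, N m; "position": TCP position; "eef_rot": TCP orientation; "contact_force": force on the tool from outside, world axes, zero at the start; "ft_torque": the same for the moment, N m; "width": opening from 0.0 (shut) to 1.0 (fully open).
Only numpy, scipy, OpenCV 4.12 (cv2) and the standard library are available. Lean on these libraries where they do the work, as an engineer would, in place of code of your own. Each camera call takes 0.05 s, during which the arm holds its last target.

TASK

Wipe the three wood chips off the plywood bed of the length-stop fence with the scraper block (not with the fingers) and set the block down on the worktop. Then take the upright steel plate of the sliding stop by its top, slide the stop to the right until the plate's right-hand face is level with the left-hand edge of the brass length tab, and, still holding it there against its gas spring, press the black cam lever beside the plate fully down so that the stop is locked on the mark. Finish while still gripping the plate, lever down, and leave the pencil and the spanner where they lie.

Things in the scene. Friction and masses are not known exactly. Their poses are not given: they have to be found in the camera images.
- fence: Fixed length-stop fence, 380 mm long. Origin: middle of the aluminium bar at worktop level; its x points away from the robot (square to the fence), y along the fence to the left, z up. Bar: x -23..+23 mm, y -190..+190, top z = 60. A gas spring lies behind it (x to +47 mm, top z = 54). Nothing right of the stop is higher than 62 mm.
- bed_front (a point): middle of the front upper edge of the plywood bed: fence (-124, 0, 20) mm. The bed is the flat plate in front of the bar, fence x -124..-24 mm, y -190..+190, top 20 mm above the worktop; its front edge and right end are open, so chips can be pushed over them down to the worktop.
- stop (a joint): travel of the sliding stop in m: 0 = parked at its left end (start), grows as it is slid right (fence -y), at most 0.140. The middle of its plate is at fence x = 0, y = 0.125 - value. A gas spring pushes it back to 0 with 6 to 7 N whenever it is neither held nor clamped by the lever; there is little friction.
- stop_face (a point): point on the right-hand (fence -y) face of the stop's steel plate, at fence x = -22 mm, z = 60 mm, beside the tab; moves with the stop. From the upright grip part above the bar the plate reaches forward as a blade over the bed, to fence x = -105 mm, z 23..93 mm. This face has to come level (along fence y) with the tab's left-hand edge.
- grip_top (a point): middle of the top edge of the stop's upright plate, z = 136 mm; moves with the stop. Plate 10 mm thick along fence y (the fingers close along fence y), 44 mm wide along fence x. Grey saddle below: top z = 74 mm. With the lever open, fingertips can go down to z = 120 mm (16 mm over the plate) clear of it; touching the lever lightly does no harm.
- cam_lever (a joint): angle of the black cam lever, rad: 0 = open (raised 36 degrees), 0.62 = closed (level, hard stop); starts at 0 to 0.06, stays where left. Pressing it down takes 4 to 11 N. The cam begins to clamp at about 0.2 and holds fully from 0.57. Hinge along fence y, at fence x = +16 mm, z = 78 mm; the lever points from it to fence -x, 57 mm long.
- lever_end (a point): middle of the lever's free end, 5 mm short of its tip: z = 108 mm open, 78 mm closed. The lever is 27 mm wide, from 6.4 to 33.4 mm left (+y) of the plate's middle, so it lies under the finger on the plate's left side: with the plate between light or 2 mm open fingers, moving straight down presses it. Closed, its upper face is at z = 85 mm.
- length_tab: fixed brass length tab, 12 mm wide, 1.2 mm thick, clipped over the front top edge of the bar. Origin: at its left-hand (+y) edge, which is the mark, on the bar's middle line (fence x = 0) at worktop level; the tab reaches from there 12 mm to the right. Axes as the fence's.
- scraper_block: wooden scraper block with steel sole, standing on the worktop: 150 mm long (its y), 26 mm thick (its x), 56 mm high, about 0.25 kg. Origin: middle of the underside. The rib on top (z 30..56 mm) is 22 mm thick, 96 mm long; below it the block is 26 mm thick. Grip it across the thickness.
- chip_1: wood chip (four-sided offcut), about 37 x 17 mm, 9 mm high, lying on the bed; origin at its centre.
- chip_2: wood chip, about 29 x 22 mm, 10 mm high, lying on the bed; origin at its centre.
- chip_3: wood chip, about 41 x 14 mm, 8 mm high, lying on the bed; origin at its centre.
- pencil: flat red carpenter's pencil, 173 x 15 x 8 mm, on the worktop; leave it.
- spanner_19: double open-ended spanner, 158 x 39 x 8 mm, on the worktop; leave it.
There are look-alikes about, which are no part of the job. Several things have the shape of the scraper_block; the one meant has the colours described above.

How it is judged:
On the way, in this order (a step that is already met when the one before it is completed fails the run):
1. all three chips are off the bed (height (world z) of each of chip_1, chip_2, chip_3 below 0.02 m), for 0.1 s.
2. the scraper block is set down on the worktop and let go (height (world z) of scraper_block below 0.018 m and contact force between the fingers and scraper_block below 0.2 N and linear speed of scraper_block below 0.03 m/s), for 0.2 s.
3. the stop is held by its plate at the mark, lever not yet closed (y of stop_face in the frame of length_tab between -0.004 and 0.004 m and value of joint cam_lever below 0.33 rad and contact force between the fingers and stop_c0 above 1 N), for 0.2 s.
At the end, for the whole second after the job is handed in: Plate's right face within 3 mm of the tab's left edge, stop still; cam lever closed (over 0.57 of 0.62 rad); fingers gripping the plate with over 3 N; all three chips off the bed (lower than its top); scraper block on the worktop, let go (all of step 1 and y of stop_face in the frame of length_tab between -0.003 and 0.003 m and value of joint cam_lever above 0.57 rad and contact force between the fingers and stop_c0 above 3 N and velocity of joint stop between -0.003 and 0.003 m/s and height (world z) of scraper_block below 0.018 m and contact force between the fingers and scraper_block below 0.2 N); the arm keeps its last pose, push and grip.
It fails at once if the lever is closed while the stop is more than 6 mm off the mark (value of joint cam_lever above 0.45 rad and (y of stop_face in the frame of length_tab above 0.006 m or y of stop_face in the frame of length_tab below -0.006 m)).
It fails at once if a chip is pushed by the fingers (contact force between the fingers and chip_1 above 0.5 N or contact force between the fingers and chip_2 above 0.5 N or contact force between the fingers and chip_3 above 0.5 N).
It fails at once if the pencil or the spanner is moved by more than 30 mm (distance of any of pencil, spanner_19 from where it was at the start of the episode above 0.03 m).
It also fails if it takes over 67 s, if anything falls off the work surface, if the arm or the gripper's body presses on something with over 40 N, if the wrist force passes 120 N, or if a joint passes its speed limit or range.

## Working session

There is one attempt and no reset: what is moved stays moved. The work goes in short steps, Python scripts to look and compute and a tool call to move; the robot and the scene stay as the last step left them, time stands still between calls to the robot, and variables do not carry over. Pictures are saved under pics/ and viewed, and the job is handed in when it is done.

Besides the shell and the picture viewer there is one more tool, called after "Request:" as name(argument=value, ...), one argument or row to a line, values as JSON. send_rows: Moves the arm, as the interface text tells. Its arguments: {"type":"object","properties":{"moves":{"type":"array"},"squeeze":{"type":"number"}},"required":["moves"]}

```bash
mkdir -p pics; ls; python3 - <<'E'
from bench import sense,get_image,get_calibration
import cv2,json
for n in("scene","top"):
    im=get_image(n); cv2.imwrite(f"pics/{n}0.png",cv2.cvtColor(im,cv2.COLOR_RGB2BGR))
    c=get_calibration(n); print(n,c)
print(sense())
E
```

```text
pics
scene {'mtx': array([[416.4399134 ,   0.        , 287.02759917],
       [  0.        , 416.4399134 , 206.40957568],
       [  0.        ,   0.        ,   1.        ]]), 'pose': array([[-0.64827312, -0.52440721,  0.55203174, -0.01636808],
       [-0.76121128,  0.42989738, -0.48553644,  0.52884325],
       [ 0.01730181, -0.73497301, -0.67787559,  0.78378797],
       [ 0.        ,  0.        ,  0.        ,  1.        ]])}
top {'mtx': array([[453.68225325,   0.        , 276.96550471],
       [  0.        , 453.68225325, 213.48038952],
       [  0.        ,   0.        ,   1.        ]]), 'pose': array([[ 0.00844561, -0.9832038 ,  0.18231556,  0.31619717],
       [-0.99992191, -0.00998317, -0.00751742,  0.04430535],
       [ 0.00921124, -0.18223783, -0.98321133,  1.3466121 ],
       [ 0.        ,  0.        ,  0.        ,  1.        ]])}
{'time_s': 0.1, 'joints': array([-1.28601426e+00,  2.60615194e-01, -1.39248677e-01,  1.17272605e+00,
        3.98395009e-06,  1.57079057e+00]), 'qd': array([ 1.65903601e-03, -2.52885509e-03,  2.85692856e-03, -8.08843584e-04,
       -2.50306128e-04,  5.76666459e-05]), 'joint_torque': array([-4.91785795e-04, -4.06508160e+01,  2.54528135e+01,  1.01027158e-02,
       -5.65337302e-05, -2.05525986e-06]), 'position': array([ 0.14732261, -0.50325134,  0.23054654]), 'eef_rot': array([ 8.00297692e-01, -5.99602202e-01, -7.16505600e-04, -5.39318651e-04]), 'contact_force': array([ 0.26753047, -0.19988819,  0.23243963]), 'ft_torque': array([ 0.03225025, -0.06377696, -0.01217748]), 'width': 1.0007395720283023}
```

View pics/scene0.png

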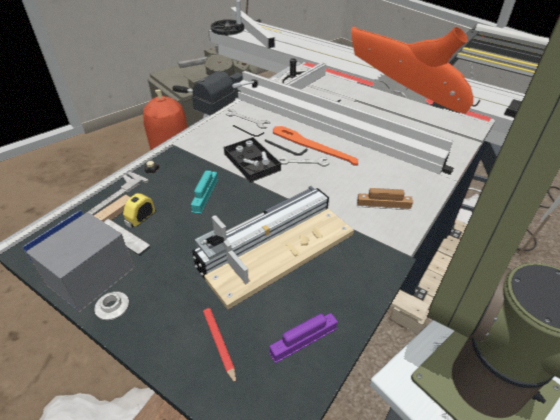

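View pics/top0.png

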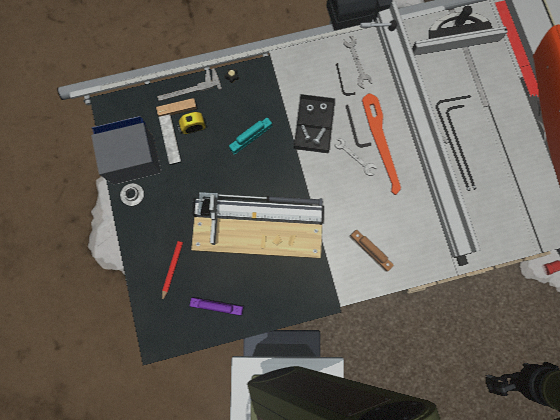

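```bash
cat > h.py <<'E'
import numpy as np,cv2
from bench import sense,get_image,get_calibration,order,spotter
def ray(cam,u,v,z):
    c=get_calibration(cam);K=c["mtx"];T=c["pose"]
    d=T[:3,:3]@np.linalg.solve(K,[u,v,1.]);o=T[:3,3];return o+d*(z-o[2])/d[2]
def proj(cam,p):
    c=get_calibration(cam);K=c["mtx"];T=c["pose"]
    q=K@(T[:3,:3].T@(np.asarray(p)-T[:3,3]));return q[:2]/q[2]
def w(cam,x):
    T=get_calibration(cam)["pose"];return T[:3,:3]@np.asarray(x)+T[:3,3]
def crop(cam,name,x0,y0,x1,y1,s,im=None):
    im=get_image(cam) if im is None else im
    cv2.imwrite(f"pics/{name}.png",cv2.resize(cv2.cvtColor(im[y0:y1,x0:x1],cv2.COLOR_RGB2BGR),None,fx=s,fy=s,interpolation=cv2.INTER_CUBIC))
    return im
E
python3 - <<'E'
from h import *
np.set_printoptions(precision=4,suppress=True)
im=crop("top","t_fence",180,180,340,270,5)
crop("top","t_block",340,220,410,280,6,im)
s=crop("scene","s_fence",185,180,365,310,4)
crop("scene","s_block",345,175,425,220,6,s)
for n in ["scraper_block","chip_1","fence","stop_face","length_tab","pencil","spanner_19"]:
  for cam in("top","scene"):
    for r in spotter.recognise(n,cam)[:4]: 
        p=w(cam,r["xyz"]);print(n,cam,round(r["confidence"],2),p,proj(cam,p).round())
print(sense()["time_s"])
E
```

```text
scraper_block top 0.77 [ 0.4584 -0.2378  0.0317] [370. 249.]
scraper_block top 0.75 [0.2891 0.2037 0.0488] [216. 307.]
scraper_block top 0.61 [0.8065 0.1191 0.0288] [250. 134.]
scraper_block scene 0.76 [0.7868 0.1298 0.03  ] [204. 192.]
scraper_block scene 0.59 [0.2884 0.2115 0.0316] [303. 335.]
chip_1 top 0.63 [ 0.4852 -0.0091  0.0296] [292. 239.]
chip_1 top 0.43 [0.479  0.078  0.0249] [262. 241.]
chip_1 top 0.41 [0.4812 0.0331 0.0293] [277. 240.]
chip_1 scene 0.57 [0.4801 0.0347 0.035 ] [304. 238.]
chip_1 scene 0.47 [0.475  0.0776 0.0289] [292. 249.]
chip_1 scene 0.38 [ 0.4787 -0.0068  0.0254] [316. 233.]
fence top 0.61 [0.5226 0.0915 0.016 ] [258. 227.]
fence scene 0.85 [0.5304 0.1262 0.0179] [262. 249.]
stop_face top 0.77 [0.5716 0.2171 0.0763] [213. 206.]
stop_face scene 0.81 [0.5498 0.2205 0.074 ] [223. 247.]
length_tab top 0.67 [0.5671 0.2178 0.074 ] [213. 208.]
length_tab scene 0.51 [0.5427 0.1001 0.057 ] [267. 230.]
pencil top 0.83 [0.4007 0.3421 0.0058] [172. 267.]
pencil top 0.59 [0.5659 0.2416 0.1033] [203. 206.]
pencil top 0.47 [ 0.7413 -0.2075  0.009 ] [356. 158.]
pencil scene 0.95 [0.3906 0.3404 0.0066] [221. 343.]
pencil scene 0.68 [0.5543 0.2344 0.106 ] [216. 239.]
spanner_19 top 0.81 [ 0.7397 -0.2085  0.0077] [356. 158.]
spanner_19 scene 0.79 [ 0.738  -0.2079  0.0048] [306. 162.]
0.9
```

View pics/t_fence.png

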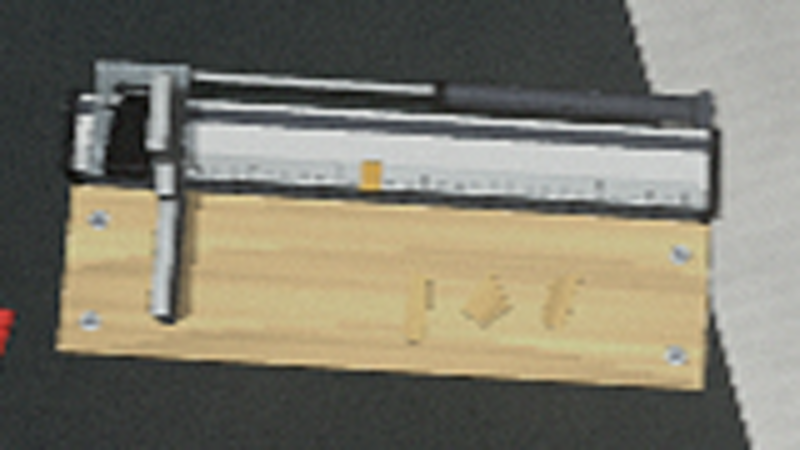

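View pics/s_fence.png

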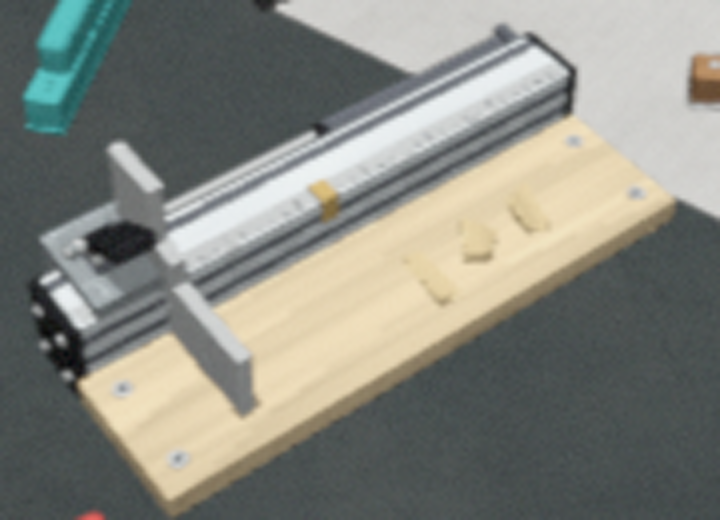

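View pics/t_block.png

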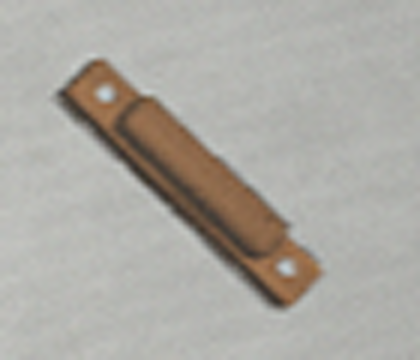

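View pics/s_block.png

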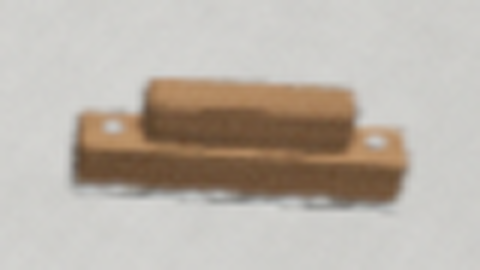

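```bash
python3 - <<'E'
from h import *
from scipy.optimize import least_squares
np.set_printoptions(precision=4,suppress=True)
T=lambda X,Y:("top",180+(X+.5)/5-.5,180+(Y+.5)/5-.5)
S=lambda X,Y:("scene",185+(X+.5)/4-.5,180+(Y+.5)/4-.5)
obs=[(T(57,350),(-.124,.19,.02)),(T(704,388),(-.124,-.19,.02)),
 (S(170,497),(-.124,.19,.02)),(S(674,204),(-.124,-.19,.02)),(S(577,118),(-.024,-.19,.02)),(S(80,378),(-.024,.19,.02))]
def W(p,f):
    c,s=np.cos(p[2]),np.sin(p[2]);f=np.asarray(f);return np.array([p[0]+c*f[0]-s*f[1],p[1]+s*f[0]+c*f[1],f[2]])
for sub in (obs[:2],obs[2:],obs):
    r=least_squares(lambda p:np.concatenate([proj(o[0],W(p,f))-o[1:] for o,f in sub]),[.56,.05,0]);print(r.x,r.fun.reshape(-1,2).round(1).tolist())
p=r.x
inv=lambda q:(np.array([[np.cos(p[2]),np.sin(p[2])],[-np.sin(p[2]),np.cos(p[2])]])@(q[:2]-p[:2]))
for nm,o,z in [("tabL top back",T(361,162),.061),("tabL top frontbottom",T(361,189),.061),("tabR",T(382,162),.061),("tab S L",S(308,182),.061),("tab S R",S(333,184),.061),("tabS Lf",S(322,205),.061),
  ("blocktop1",("top",340+62/6,220+92/6),.03)]:
    q=ray(*o,z);print(nm,q,inv(q))
# plate top, stop
for nm,o in [("plate top T a",T(150,75)),("b",T(172,75)),("c",T(150,150)),("d",T(170,150))]:
    q=ray(*o,.136);print(nm,q,inv(q))
# chips corner
for X,Y in[(412,275),(433,282),(408,343),(425,343),(488,275),(510,293),(465,312),(486,328),(567,275),(583,283),(545,325),(562,328)]:
    q=ray(*T(X,Y),.029);print("chip",q,inv(q))
# block
B=lambda X,Y:("top",340+(X+.5)/6-.5,220+(Y+.5)/6-.5)
for X,Y,z in[(98,58,.03),(60,92,.03),(323,270,.03),(287,305,.03),(150,97,.056),(118,128,.056),(290,225,.056),(260,258,.056),(105,93,.03),(286,267,.03)]:
    print("blk",X,Y,ray(*B(X,Y),z))
C=lambda X,Y:("scene",345+(X+.5)/6-.5,175+(Y+.5)/6-.5)
for X,Y,z in[(113,126,.03),(375,142,.03),(145,80,.056),(355,88,.056),(145,112,.056),(353,122,.056)]:
    print("blkS",X,Y,ray(*C(X,Y),z))
E
```

```text
[ 0.5667  0.0893 -0.0494] [[-0.1, -0.0], [0.1, 0.0]]
[ 0.5639  0.0869 -0.0604] [[-0.7, 0.6], [1.6, -0.9], [0.1, -1.0], [-0.8, 0.3]]
[ 0.5648  0.0873 -0.0572] [[0.2, 0.1], [0.5, 1.1], [-0.8, 0.5], [1.2, -1.2], [-0.4, -1.2], [-1.0, 0.4]]
tabL top back [0.5582 0.107  0.061 ] [-0.0077  0.0194]
tabL top frontbottom [0.5424 0.1068 0.061 ] [-0.0235  0.0182]
tabR [0.5583 0.0949 0.061 ] [-0.0069  0.0073]
tab S L [0.5603 0.1027 0.061 ] [-0.0054  0.0151]
tab S R [0.5493 0.092  0.061 ] [-0.0158  0.0038]
tabS Lf [0.5396 0.1081 0.061 ] [-0.0263  0.0194]
blocktop1 [ 0.4974 -0.1813  0.03  ] [-0.0519 -0.272 ]
plate top T a [0.5913 0.2195 0.136 ] [0.0189 0.1335]
b [0.5914 0.2075 0.136 ] [0.0197 0.1215]
c [0.5495 0.218  0.136 ] [-0.0227  0.1296]
d [0.5496 0.2072 0.136 ] [-0.022   0.1188]
chip [0.4972 0.0775 0.029 ] [-0.0669 -0.0136]
chip [0.4932 0.0652 0.029 ] [-0.0702 -0.0262]
chip [0.4572 0.0793 0.029 ] [-0.1069 -0.0142]
chip [0.4573 0.0694 0.029 ] [-0.1062 -0.024 ]
chip [0.4976 0.033  0.029 ] [-0.0639 -0.058 ]
chip [0.4871 0.0201 0.029 ] [-0.0737 -0.0716]
chip [0.4757 0.0463 0.029 ] [-0.0866 -0.0461]
chip [0.4664 0.0339 0.029 ] [-0.0951 -0.0589]
chip [ 0.4981 -0.0133  0.029 ] [-0.0608 -0.1042]
chip [ 0.4934 -0.0227  0.029 ] [-0.0649 -0.1138]
chip [ 0.4685 -0.0005  0.029 ] [-0.0911 -0.0931]
chip [ 0.4669 -0.0104  0.029 ] [-0.0922 -0.1031]
blk 98 58 [ 0.5156 -0.1981  0.03  ]
blk 60 92 [ 0.4986 -0.1791  0.03  ]
blk 323 270 [ 0.4131 -0.3045  0.03  ]
blk 287 305 [ 0.3962 -0.2865  0.03  ]
blk 150 97 [ 0.493  -0.2178  0.056 ]
blk 118 128 [ 0.4779 -0.2021  0.056 ]
blk 290 225 [ 0.4324 -0.2827  0.056 ]
blk 260 258 [ 0.4166 -0.2679  0.056 ]
blk 105 93 [ 0.4983 -0.2011  0.03  ]
blk 286 267 [ 0.4144 -0.2867  0.03  ]
blkS 113 126 [ 0.4973 -0.2028  0.03  ]
blkS 375 142 [ 0.4134 -0.2878  0.03  ]
blkS 145 80 [ 0.4917 -0.2127  0.056 ]
blkS 355 88 [ 0.4274 -0.2826  0.056 ]
blkS 145 112 [ 0.4769 -0.1959  0.056 ]
blkS 353 122 [ 0.4132 -0.2629  0.056 ]
```

```bash
cat >> h.py <<'E'
from scipy.spatial.transform import Rotation as Ro
np.set_printoptions(precision=4,suppress=True)
F=np.array([.5650,.0875,-.055])
def f2w(x,y):
    c,s=np.cos(F[2]),np.sin(F[2]);return np.array([F[0]+c*x-s*y,F[1]+s*x+c*y])
def w2f(q):
    c,s=np.cos(F[2]),np.sin(F[2]);d=np.asarray(q)[:2]-F[:2];return np.array([c*d[0]+s*d[1],-s*d[0]+c*d[1]])
def plan(xyz,yaw=None):
    """jaw axis yaw (world). prints tool turn about z, then shift in tool axes after that turn"""
    s=sense();R=Ro.from_quat(s["eef_rot"]);M=R.as_matrix();p=s["position"]
    y0=np.arctan2(M[1,0],M[0,0]); yaw=y0 if yaw is None else yaw
    dz=-((yaw-y0+np.pi)%(2*np.pi)-np.pi)
    Rt=Ro.from_euler("z",yaw)*Ro.from_quat([1,0,0,0])
    print("t",s["time_s"],"pos",p,"yaw",y0,"tilt rotvec",(R.inv()*Rt).as_rotvec())
    print("turn z",dz,"rows",abs(dz)/.125,"shift",Rt.inv().apply(np.asarray(xyz)-p),"joints",s["joints"],"F",s["contact_force"],"w",s["width"])
E
python3 - <<'E'
from h import *
plan([.456,-.244,.10],np.radians(-44.5))
E
```

```text
t 0.9 pos [ 0.1475 -0.5038  0.2313] yaw -1.2859737280588321 tilt rotvec [ 0.      0.     -0.5093]
turn z -0.5093022109213554 rows 4.074417687370843 shift [ 0.0379 -0.4015  0.1313] joints [-1.286   0.26   -0.1381  1.1727 -0.      1.5708] F [-0.0006 -0.624   0.4214] w 1.0000098645135023
```

Request:
send_rows(
  moves=[0, 0, 0.012, 0, 0, -0.102, 100, 0, 0, 0.012, 0, 0, -0.102, 100, 0, 0, 0.012, 0, 0, -0.102, 100, 0, 0, 0.012, 0, 0, -0.102, 100, 0, 0, 0.012, 0, 0, -0.102, 100],
  squeeze=60,
)

```text
time_s: 1.32
position: [0.1475, -0.5039, 0.1708]
eef_rot: [0.927, -0.376, 0.0, 0.0]
contact_force: [0.0, 0.3, 0.3]
width: 1.0
```

Request:
send_rows(
  moves=[0.0038, -0.04, 0.007, 0, 0, 0, 100, 0.0038, -0.04, 0.007, 0, 0, 0, 100, 0.0038, -0.04, 0.007, 0, 0, 0, 100, 0.0038, -0.04, 0.007, 0, 0, 0, 100, 0.0038, -0.04, 0.007, 0, 0, 0, 100, 0.0038, -0.04, 0.007, 0, 0, 0, 100, 0.0038, -0.04, 0.007, 0, 0, 0, 100, 0.0038, -0.04, 0.007, 0, 0, 0, 100, 0.0038, -0.04, 0.007, 0, 0, 0, 100, 0.0038, -0.04, 0.007, 0, 0, 0, 100],
)

```text
time_s: 2.15
position: [0.4562, -0.2435, 0.1012]
eef_rot: [0.926, -0.378, 0.0, 0.0]
contact_force: [0.8, -1.3, -0.5]
width: 1.002
```

```bash
python3 - <<'E'
from h import *
crop("scene","s1",300,100,480,260,4)
plan([.456,-.244,.033],np.radians(-44.5))
E
```

```text
t 2.2 pos [ 0.462  -0.239   0.1002] yaw -0.7693728571210476 tilt rotvec [-0.0068 -0.0011  0.0073]
turn z 0.007298660016429093 rows 0.05838928013143274 shift [-0.0007  0.0078  0.0672] joints [-0.4813  0.3419 -0.3848  0.8411  0.0062  1.8589] F [ 5.9176  4.3725 -0.293 ] w 0.9966648149350625
```

View pics/s1.png

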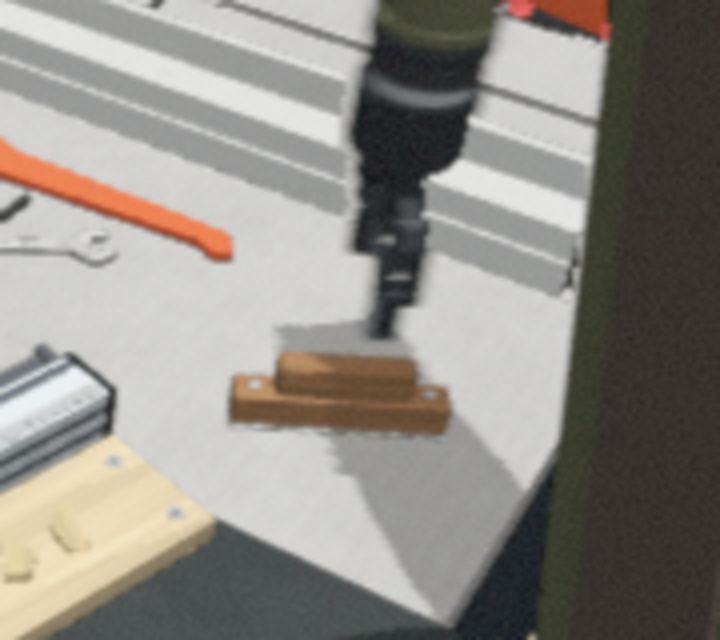

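Request:
send_rows(
  moves=[0, 0, 0, 0, 0, 0, 100, 0, 0, 0.02, 0, 0, 0, 80, 0, 0, 0.02, 0, 0, 0, 70, 0, 0, 0.018, 0, 0, 0, 60, 0, 0, 0.01, 0, 0, 0, 60, 0, 0, 0, 0, 0, 0, 60],
)

```text
time_s: 2.7
position: [0.4523, -0.2448, 0.0314]
eef_rot: [0.925, -0.379, -0.002, -0.0]
contact_force: [-0.3, 0.4, -1.4]
width: 0.598
```

Request:
send_rows(
  moves=[0, 0, 0, 0, 0, 0, 0, 0, 0, 0, 0, 0, 0, 0, 0, 0, 0, 0, 0, 0, 0, 0, 0, 0, 0, 0, 0, 0, 0, 0, 0, 0, 0, 0, 0, 0, 0, 0, 0, 0, 0, 0],
)

```text
time_s: 3.2
position: [0.4557, -0.246, 0.0346]
eef_rot: [0.926, -0.378, 0.001, 0.001]
contact_force: [-1.0, -2.2, 6.5]
width: 0.246
```

```bash
python3 - <<'E'
from h import *
crop("scene","s2",330,130,450,240,6)
plan([.456,-.244,.10],np.radians(-44.5))
print(f2w(-.105,.02),F)
E
```

```text
t 3.25 pos [ 0.4558 -0.246   0.0347] yaw -0.7762901305798272 tilt rotvec [ 0.0001 -0.0031  0.0004]
turn z 0.0003813865576494102 rows 0.0030510924611952817 shift [-0.0012 -0.0016 -0.0653] joints [-0.4943  0.4118 -0.4793  0.6767 -0.001   1.8528] F [-0.6906 -1.3486  5.7198] w 0.2406198908622776
[0.4613 0.1132] [ 0.565   0.0875 -0.055 ]
```

View pics/s2.png

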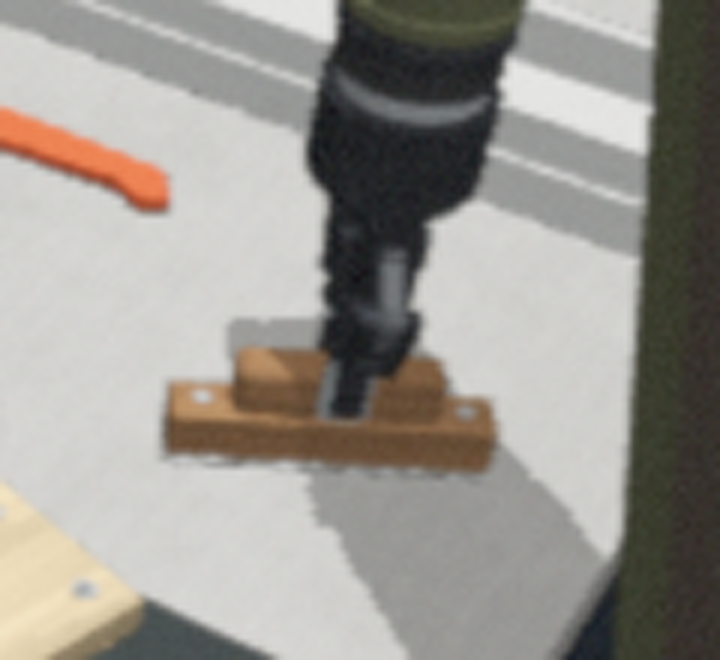

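Request:
send_rows(
  moves=[0, 0, -0.015, 0, 0, 0, 0, 0, 0, -0.02, 0, 0, 0, 0, 0, 0, -0.02, 0, 0, 0.106, 0, 0, 0, -0.02, 0, 0, 0.106, 0, 0, 0, -0.015, 0, 0, 0.106, 0, 0, 0, 0, 0, 0, 0.106, 0, 0, 0, 0, 0, 0, 0.106, 0, 0, 0, 0, 0, 0, 0.106, 0, 0, 0, 0, 0, 0, 0.106, 0, 0, 0, 0, 0, 0, 0.106, 0],
)

```text
time_s: 4.08
position: [0.4542, -0.2444, 0.1229]
eef_rot: [-0.686, 0.727, 0.001, -0.0]
contact_force: [0.0, 0.4, -2.7]
width: 0.241
```

```bash
python3 - <<'E'
from h import *
plan([*f2w(-.105,.028),.12],np.radians(-93.15))
E
```

```text
t 4.0833 pos [ 0.4542 -0.2444  0.1229] yaw -1.629022444130433 tilt rotvec [ 0.0011  0.0009 -0.0032]
turn z -0.0032482458977147743 rows 0.025985967181718195 shift [-0.3655  0.0126  0.0029] joints [-0.4939  0.317  -0.3554  0.8998  0.0003  2.7059] F [ 0.0064  0.3855 -2.6684] w 0.24137709960957132
```

Request:
send_rows(
  moves=[-0.03, 0.0013, 0, 0, 0, 0, 0, -0.039, 0.0013, 0, 0, 0, 0, 0, -0.04, 0.0013, 0, 0, 0, 0, 0, -0.04, 0.0013, 0, 0, 0, 0, 0, -0.04, 0.0013, 0, 0, 0, 0, 0, -0.04, 0.0013, 0, 0, 0, 0, 0, -0.04, 0.0013, 0, 0, 0, 0, 0, -0.04, 0.0013, 0, 0, 0, 0, 0, -0.0365, 0.0013, 0, 0, 0, 0, 0, -0.02, 0.0013, 0, 0, 0, 0, 0],
)

```text
time_s: 4.92
position: [0.4555, 0.0443, 0.1268]
eef_rot: [0.724, -0.689, -0.025, -0.023]
contact_force: [0.2, -0.4, -3.0]
width: 0.247
```

Request:
send_rows(
  moves=[0, 0, 0, 0, 0, 0, 0, 0, 0, 0, 0, 0, 0, 0, 0, 0, 0, 0, 0, 0, 0],
)

```text
time_s: 5.17
position: [0.4561, 0.0419, 0.1269]
eef_rot: [0.723, -0.69, -0.024, -0.022]
contact_force: [-0.5, 0.4, -2.6]
width: 0.246
```

```bash
python3 - <<'E'
from h import *
im=crop("scene","s3",180,130,380,310,4)
crop("top","t3",180,170,340,290,5)
plan([*f2w(-.105,.028),.056],np.radians(-93.15))
print(w2f(sense()["position"]))
E
```

```text
t 5.2667 pos [0.4562 0.0418 0.1269] yaw -1.5244361798748658 tilt rotvec [0.0043 0.0657 0.1013]
turn z 0.10133801835785228 rows 0.8107041468628182 shift [-0.0796 -0.0011  0.0709] joints [ 0.0454  0.2222 -0.483   0.8667  0.0658  3.1406] F [-0.394  -0.2091 -2.5422] w 0.24403310646336046
[-0.1061 -0.0516]
```

View pics/s3.png

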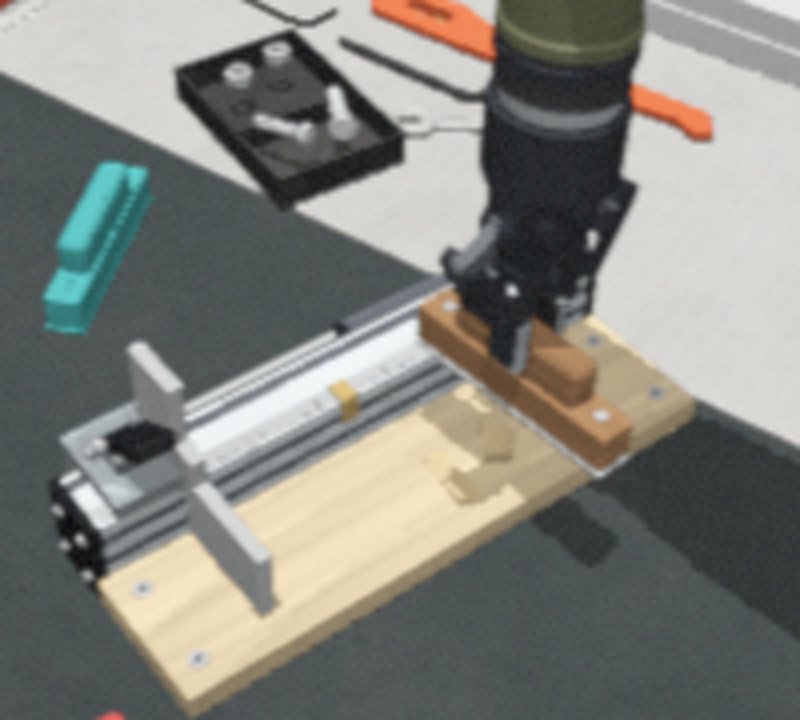

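View pics/t3.png

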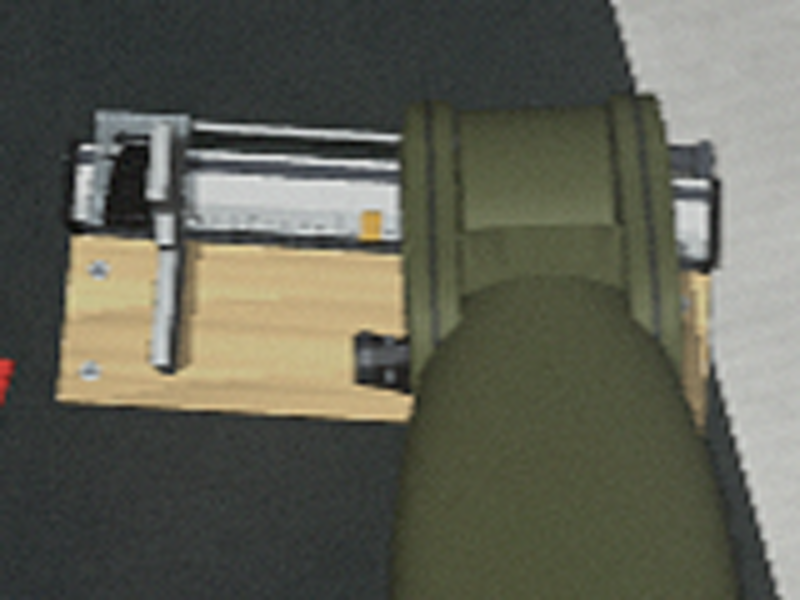

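Request:
send_rows(
  moves=[0, 0, 0, 0, 0, -0.06, 0, 0, 0, 0, 0, 0, -0.12, 0, 0, 0, 0, 0, 0, -0.122, 0, 0, 0, 0, 0, 0, -0.122, 0, 0, 0, 0, 0, 0, -0.122, 0, 0, 0, 0, 0, 0, -0.122, 0, 0, 0, 0, 0, 0, -0.122, 0, 0, 0, 0, 0, 0, -0.122, 0, 0, 0, 0, 0, 0, -0.122, 0, 0, 0, 0, 0, 0, -0.122, 0],
)

```text
time_s: 6.1
position: [0.4562, 0.0418, 0.1269]
eef_rot: [0.983, -0.18, -0.008, -0.032]
contact_force: [0.3, -0.2, -2.3]
width: 0.239
```

Request:
send_rows(
  moves=[0, 0, 0, 0, 0, -0.122, 0, 0, 0, 0, 0, 0, -0.122, 0, 0, 0, 0, 0, 0, -0.122, 0, 0, 0, 0, 0, 0, -0.122, 0, 0, 0, 0, 0, 0, -0.122, 0, 0, 0, 0, 0, 0, -0.122, 0, 0, 0, 0, 0, 0, -0.122, 0, 0, 0, 0, 0, 0, -0.122, 0, 0, 0, 0, 0, 0, -0.122, 0, 0, 0, 0, 0, 0, -0.122, 0],
)

```text
time_s: 6.93
position: [0.4563, 0.0418, 0.1269]
eef_rot: [0.909, 0.415, 0.012, -0.031]
contact_force: [-0.1, 0.6, -2.3]
width: 0.241
```

Request:
send_rows(
  moves=[0, 0, 0, 0, 0, -0.122, 0, 0, 0, 0, 0, 0, -0.122, 0, 0, 0, 0, 0, 0, -0.122, 0, 0, 0, 0, 0, 0, -0.122, 0, 0, 0, 0, 0, 0, -0.06, 0, 0, 0, 0, 0, 0, 0, 0],
)

```text
time_s: 7.43
position: [0.4562, 0.0419, 0.127]
eef_rot: [0.764, 0.644, 0.02, -0.026]
contact_force: [0.1, -0.6, -3.1]
width: 0.243
```

```bash
python3 - <<'E'
from h import *
plan([*f2w(-.105,.028),.12],np.radians(86.85))
print(w2f(sense()["position"]))
E
```

```text
t 7.4333 pos [0.4562 0.0419 0.127 ] yaw 1.3999414575994902 tilt rotvec [-0.0113 -0.0651 -0.1154]
turn z -0.11587699775758509 rows 0.9270159820606807 shift [0.0795 0.0011 0.007 ] joints [ 0.0454  0.2222 -0.4828  0.8667  0.066   0.2157] F [ 0.1349 -0.6455 -3.142 ] w 0.24299555406785497
[-0.1061 -0.0515]
```

Request:
send_rows(
  moves=[0, 0, 0, -0.0057, -0.0326, -0.0577, 0, 0, 0, 0, -0.0057, -0.0326, -0.0577, 0, 0.02, 0, 0, 0, 0, 0, 0, 0.02, 0.001, 0, 0, 0, 0, 0, 0.02, 0, 0, 0, 0, 0, 0, 0.0195, 0, 0, 0, 0, 0, 0, 0, 0, 0, 0, 0, 0, 0, 0, 0, 0, 0, 0, 0, 0],
)

```text
time_s: 8.1
position: [0.4617, 0.1222, 0.127]
eef_rot: [0.726, 0.688, 0.0, 0.0]
contact_force: [-0.9, -0.5, -3.0]
width: 0.248
```

```bash
python3 - <<'E'
from h import *
im=crop("scene","s4",180,130,380,310,4)
plan([*f2w(-.105,.028),.056],np.radians(86.85))
print(w2f(sense()["position"]))
E
```

```text
t 8.15 pos [0.4615 0.1216 0.1269] yaw 1.5154034666440768 tilt rotvec [-0.0002  0.0005 -0.0004]
turn z -0.00041498871299827655 rows 0.0033199097039862124 shift [-0.0003  0.0003  0.0709] joints [ 0.2579  0.252  -0.4391  0.88   -0.0004  0.3133] F [-0.0014 -0.6265 -3.0493] w 0.24430210183303794
[-0.1053  0.0283]
```

View pics/s4.png

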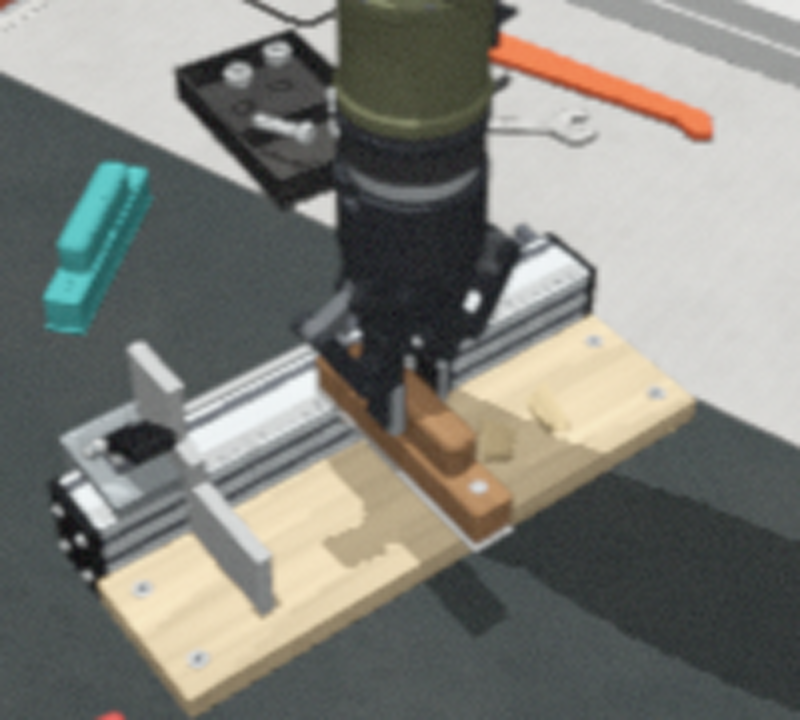

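Request:
send_rows(
  moves=[0, -0.003, 0.015, 0, 0, 0, 0, 0, 0, 0.02, 0, 0, 0, 0, 0, 0, 0.018, 0, 0, 0, 0, 0, 0, 0.01, 0, 0, 0, 0, 0, 0, 0.005, 0, 0, 0, 0, 0, 0, 0.003, 0, 0, 0, 0, 0, 0, 0, 0, 0, 0, 0],
)

```text
time_s: 8.73
position: [0.4585, 0.1214, 0.0558]
eef_rot: [0.727, 0.687, -0.0, -0.0]
contact_force: [0.1, -0.2, -3.2]
width: 0.244
```

```bash
python3 - <<'E'
from h import *
im=crop("scene","s5",180,130,380,310,4)
plan([*f2w(-.108,-.215),.056],np.radians(86.85))
print(w2f(sense()["position"]))
E
```

```text
t 8.7833 pos [0.4589 0.1217 0.0563] yaw 1.515240202494413 tilt rotvec [ 0.0005 -0.0002 -0.0006]
turn z -0.0005782528626623318 rows 0.004626022901298654 shift [-0.2433 -0.0001  0.0003] joints [ 0.2592  0.3254 -0.552   0.6929  0.0001  0.3147] F [ 0.951  -0.3505 -2.7229] w 0.2424860946610002
[-0.1079  0.0283]
```

View pics/s5.png

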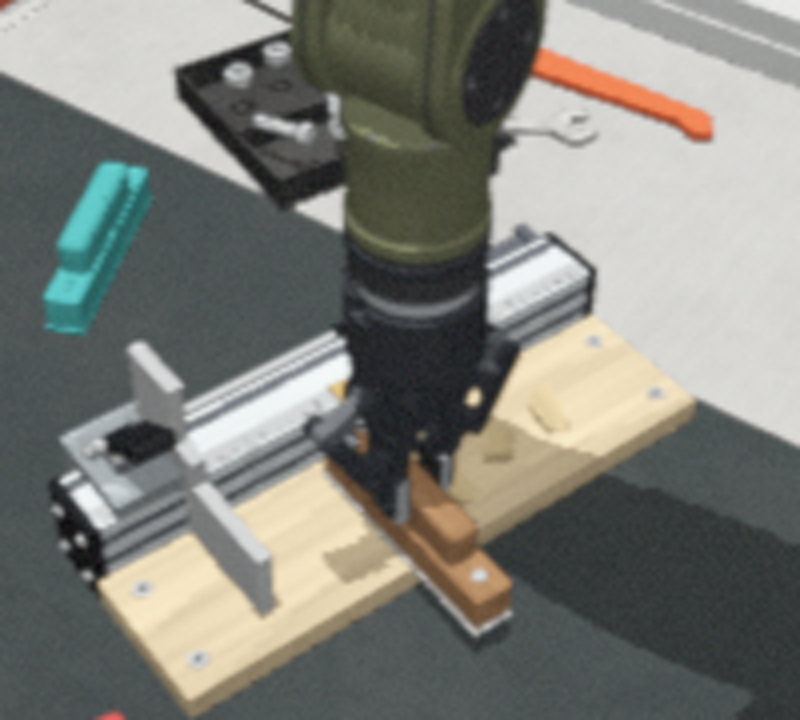

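Request:
send_rows(
  moves=[-0.005, 0, 0, 0, 0, 0, 0, -0.01, 0, 0, 0, 0, 0, 0, -0.013, 0, 0, 0, 0, 0, 0, -0.013, 0, 0, 0, 0, 0, 0, -0.013, 0, 0, 0, 0, 0, 0, -0.013, 0, 0, 0, 0, 0, 0, -0.013, 0, 0, 0, 0, 0, 0, -0.013, 0, 0, 0, 0, 0, 0, -0.013, 0, 0, 0, 0, 0, 0, -0.013, 0, 0, 0, 0, 0, 0],
)

```text
time_s: 9.62
position: [0.4522, 0.0019, 0.0567]
eef_rot: [0.726, 0.687, 0.0, 0.0]
contact_force: [0.3, 0.4, -2.9]
width: 0.245
```

```bash
python3 - <<'E'
from h import *
im=crop("scene","s6",200,130,400,310,4)
plan([*f2w(-.108,-.225),.056],np.radians(86.85))
E
```

```text
t 9.6667 pos [ 0.4519 -0.0002  0.0566] yaw 1.5140159671558746 tilt rotvec [ 0.001   0.0028 -0.0018]
turn z -0.0018024882012004362 rows 0.01441990560960349 shift [-0.1312  0.0001  0.0006] joints [ 0.0015  0.292  -0.6042  0.6737 -0.0028  0.0583] F [-0.2124 -2.273  -3.2023] w 0.24435132997633352
```

View pics/s6.png

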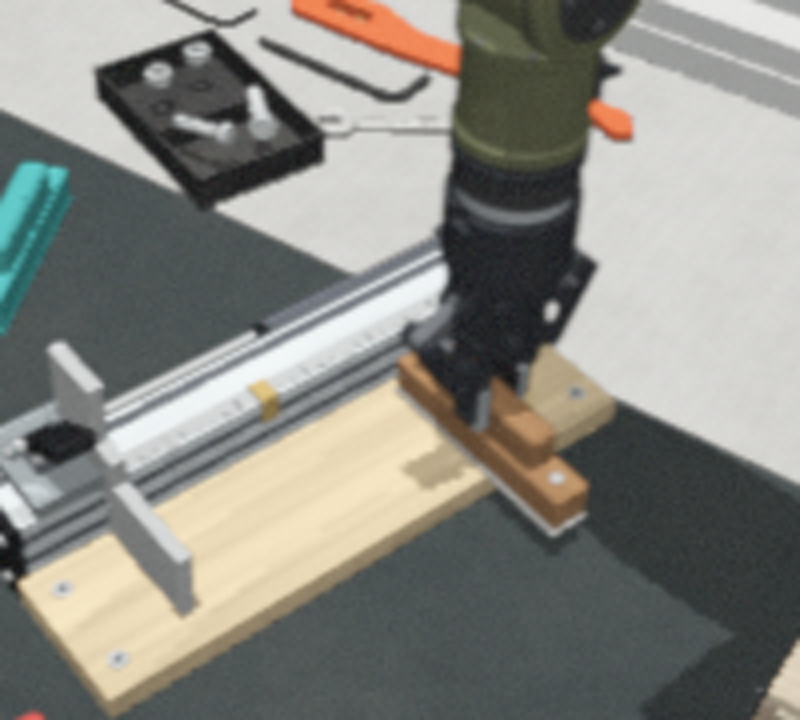

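Request:
send_rows(
  moves=[-0.012, 0, 0, 0, 0, 0, 0, -0.014, 0, 0, 0, 0, 0, 0, -0.014, 0, 0, 0, 0, 0, 0, -0.014, 0, 0, 0, 0, 0, 0, -0.014, 0, 0, 0, 0, 0, 0, -0.014, 0, 0, 0, 0, 0, 0, -0.014, 0, 0, 0, 0, 0, 0, -0.013, 0, 0, 0, 0, 0, 0, -0.012, 0, 0, 0, 0, 0, 0, -0.01, 0, 0, 0, 0, 0, 0],
)

```text
time_s: 10.5
position: [0.445, -0.1288, 0.0565]
eef_rot: [0.726, 0.687, 0.0, 0.0]
contact_force: [0.9, -0.3, -3.1]
width: 0.244
```

Request:
send_rows(
  moves=[0, 0, 0, 0, 0, 0, 0, 0, 0, 0, 0, 0, 0, 0],
)

```text
time_s: 10.67
position: [0.445, -0.1279, 0.0562]
eef_rot: [0.727, 0.687, 0.0, 0.0]
contact_force: [0.4, 0.3, -2.2]
width: 0.244
```

```bash
python3 - <<'E'
from h import *
im=crop("scene","s7",230,110,430,290,4)
im=crop("top","t7",200,170,380,290,4)
plan([.456,-.26,.08],np.radians(86.85))
E
```

```text
t 10.7667 pos [ 0.4448 -0.1272  0.0561] yaw 1.5165028243543575 tilt rotvec [ 0.0001 -0.0006  0.0007]
turn z 0.000684368997282192 rows 0.005474951978257536 shift [-0.132   0.0185 -0.0239] joints [-0.2789  0.3087 -0.5796  0.6826  0.0006 -0.2246] F [-0.2322 -0.0434 -2.3201] w 0.2462046030743796
```

View pics/s7.png

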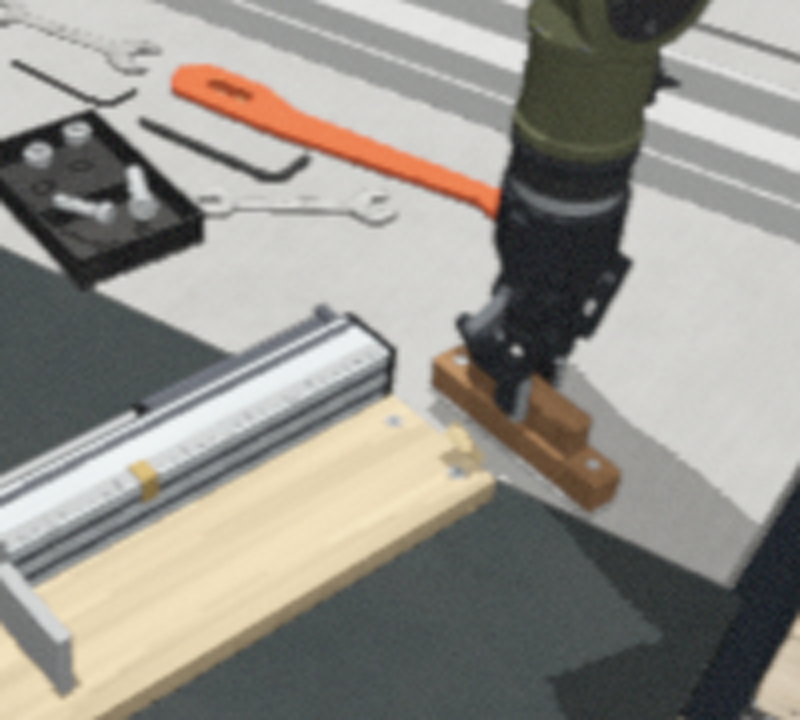

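View pics/t7.png

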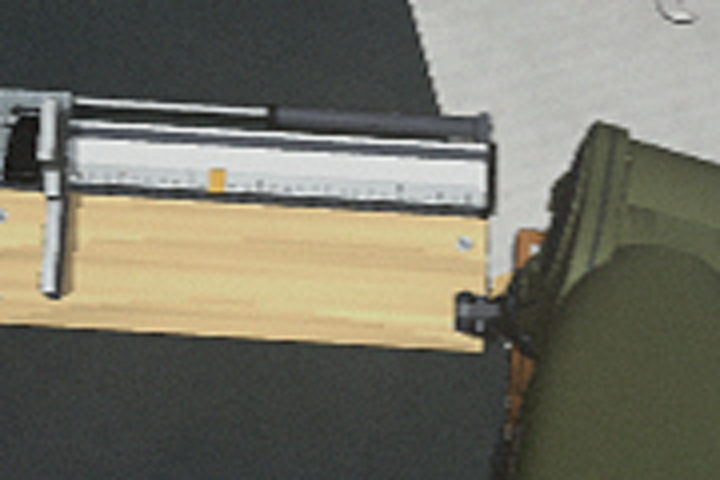

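Request:
send_rows(
  moves=[-0.01, 0, 0, 0, 0, 0, 0, -0.02, 0, 0, 0, 0, 0, 0, -0.025, 0, -0.01, 0, 0, 0, 0, -0.025, 0.006, -0.012, 0, 0, 0, 0, -0.025, 0.006, 0, 0, 0, 0, 0, -0.025, 0.006, 0, 0, 0, 0, 0, 0, 0, 0, 0, 0, 0, 0],
)

```text
time_s: 11.35
position: [0.4584, -0.2636, 0.0788]
eef_rot: [0.727, 0.687, -0.0, 0.003]
contact_force: [0.6, -0.7, -2.6]
width: 0.24
```

```bash
python3 - <<'E'
from h import *
im=crop("scene","s8",230,110,430,290,4)
im=crop("top","t8",280,200,380,290,7)
plan([.456,-.26,.035],np.radians(86.85))
for cam in("top","scene"):
    for r in spotter.recognise("chip_1",cam)[:5]: 
        p=w(cam,r["xyz"]);print(cam,round(r["confidence"],2),p,proj(cam,p).round())
E
```

```text
t 11.45 pos [ 0.4559 -0.2592  0.0778] yaw 1.5151984311932436 tilt rotvec [ 0.0001 -0.0003 -0.0006]
turn z -0.0006200241638314452 rows 0.004960193310651562 shift [-0.0008  0.0001  0.0428] joints [-0.5171  0.3732 -0.4035  0.7942  0.0003 -0.4615] F [ 0.039   0.1337 -3.1252] w 0.2449865871667719
top 0.62 [ 0.4679 -0.1405  0.0067] [335. 246.]
top 0.58 [ 0.4784 -0.1115  0.008 ] [326. 242.]
scene 0.6 [ 0.4774 -0.1085  0.0066] [344. 221.]
scene 0.56 [ 0.4666 -0.1414  0.0045] [355. 218.]
scene 0.41 [ 0.4764 -0.161   0.0122] [358. 211.]
```

View pics/s8.png

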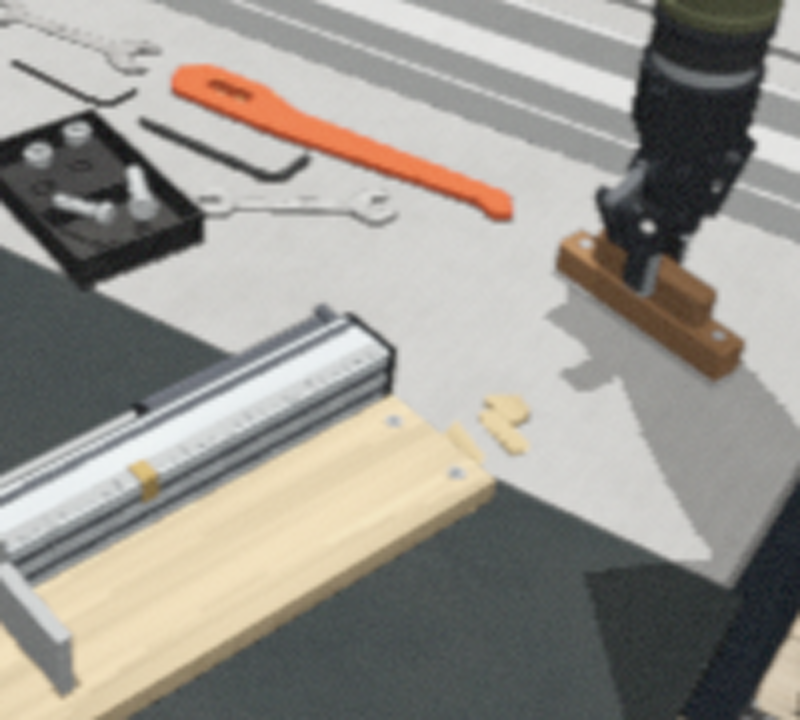

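View pics/t8.png

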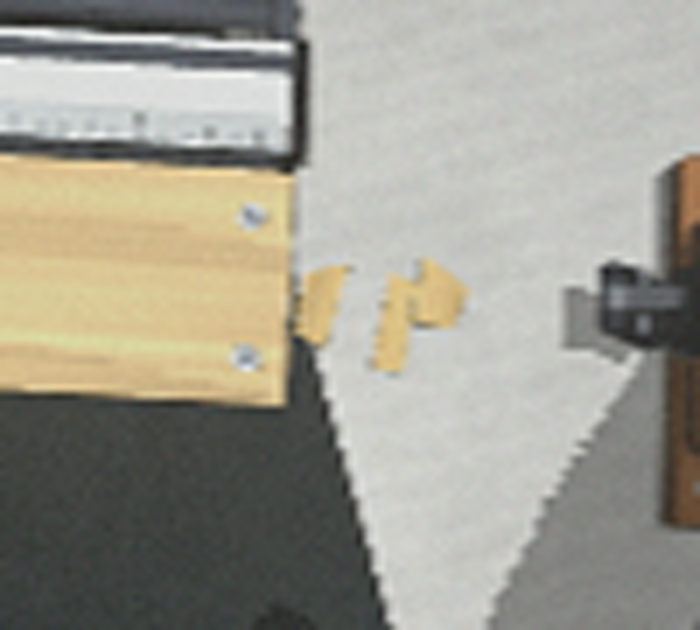

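Request:
send_rows(
  moves=[0, 0, 0.015, 0, 0, 0, 0, 0, 0, 0.015, 0, 0, 0, 0, 0, 0, 0.008, 0, 0, 0, 0, 0, 0, 0.004, 0, 0, 0, 0, 0, 0, 0, 0, 0, 0, 0, 0, 0, 0, 0, 0, 0, 60, 0, 0, 0, 0, 0, 0, 60, 0, 0, 0, 0, 0, 0, 60, 0, 0, 0, 0, 0, 0, 60],
)

```text
time_s: 12.3
position: [0.4566, -0.2587, 0.0367]
eef_rot: [0.726, 0.688, 0.0, 0.001]
contact_force: [-0.8, 0.1, 0.1]
width: 0.598
```

Request:
send_rows(
  moves=[0, 0, 0, 0, 0, 0, 60, 0, 0, -0.015, 0, 0, 0, 60, 0, 0, -0.025, 0, 0, 0, 60, 0, 0, -0.035, 0, 0, 0, 60, 0, 0, -0.04, 0, 0, 0, 60, 0, 0, -0.035, 0, 0, 0, 60, 0, 0, -0.02, 0, 0, 0, 60, 0, 0, 0, 0, 0, 0, 60],
)

```text
time_s: 12.97
position: [0.4588, -0.2601, 0.2116]
eef_rot: [0.726, 0.688, 0.002, 0.005]
contact_force: [0.4, -0.8, 0.3]
width: 0.601
```

```bash
python3 - <<'E'
from h import *
im=crop("scene","s9",230,110,430,290,4)
plan([*f2w(0,.125),.20],np.radians(86.85))
E
```

```text
t 13.0167 pos [ 0.4577 -0.2595  0.209 ] yaw 1.5162251670654068 tilt rotvec [0.0061 0.0028 0.0004]
turn z 0.00040671170833173065 rows 0.003253693666653845 shift [0.4774 0.0881 0.009 ] joints [-0.5159  0.2675 -0.187   1.1097  0.0002 -0.4613] F [-0.2541  1.2285 -1.1664] w 0.5979600758958603
```

View pics/s9.png

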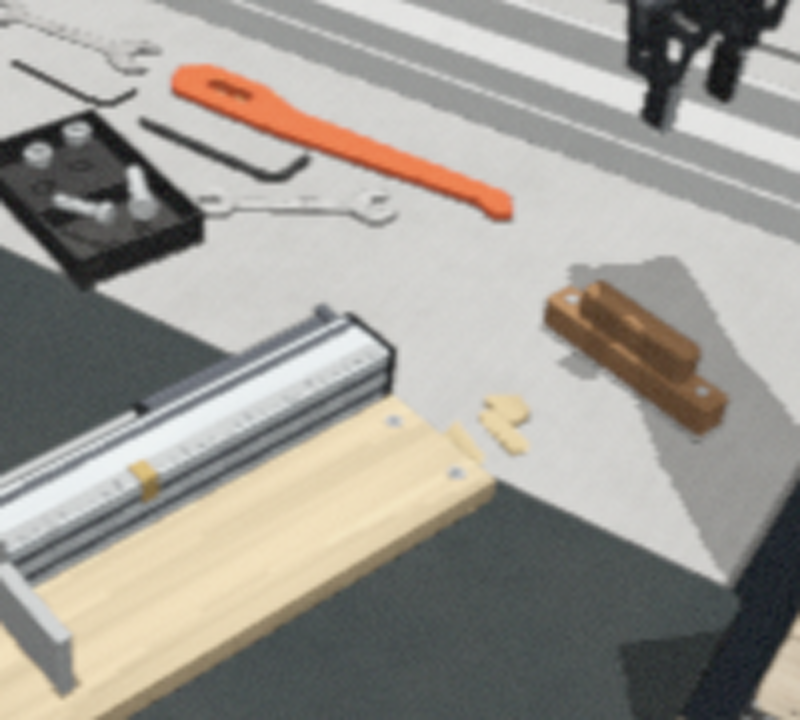

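Request:
send_rows(
  moves=[0.03, 0.008, 0, 0, 0, 0, 60, 0.04, 0.008, 0, 0, 0, 0, 60, 0.04, 0.008, 0, 0, 0, 0, 60, 0.04, 0.008, 0, 0, 0, 0, 60, 0.04, 0.008, 0, 0, 0, 0, 60, 0.04, 0.008, 0, 0, 0, 0, 60, 0.04, 0.008, 0, 0, 0, 0, 60, 0.04, 0.008, 0, 0, 0, 0, 60, 0.04, 0.008, 0, 0, 0, 0, 60, 0.04, 0.008, 0, 0, 0, 0, 60],
)

```text
time_s: 13.85
position: [0.5561, 0.1285, 0.2044]
eef_rot: [0.726, 0.688, -0.001, -0.001]
contact_force: [0.8, -0.7, -0.4]
width: 0.6
```

Request:
send_rows(
  moves=[0.04, 0.008, 0, 0, 0, 0, 60, 0.03, 0, 0, 0, 0, 0, 60, 0.015, 0, 0, 0, 0, 0, 60, 0, 0, 0, 0, 0, 0, 60, 0, 0, 0, 0, 0, 0, 60],
)

```text
time_s: 14.27
position: [0.5686, 0.2111, 0.2046]
eef_rot: [0.726, 0.688, -0.001, -0.0]
contact_force: [-0.2, -0.5, 0.0]
width: 0.601
```

```bash
python3 - <<'E'
from h import *
im=crop("scene","s10",150,150,310,310,4)
im=crop("top","t10",150,150,300,260,5)
plan([*f2w(0,.125),.15],np.radians(86.85))
print(w2f(sense()["position"]))
E
```

```text
t 14.3667 pos [0.5689 0.2097 0.2053] yaw 1.5152683547723467 tilt rotvec [-0.0015  0.0012 -0.0006]
turn z -0.0005501005847285967 rows 0.0044008046778287735 shift [0.0028 0.0028 0.0553] joints [ 0.3535  0.4124  0.0209  1.1812 -0.0005  0.409 ] F [ 0.0213 -0.3045  0.4365] w 0.5984645076797666
[-0.0028  0.1222]
```

View pics/s10.png

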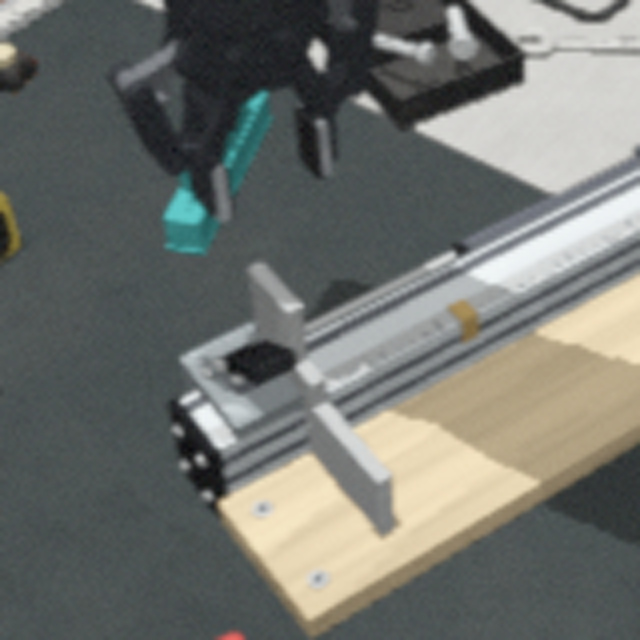

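View pics/t10.png

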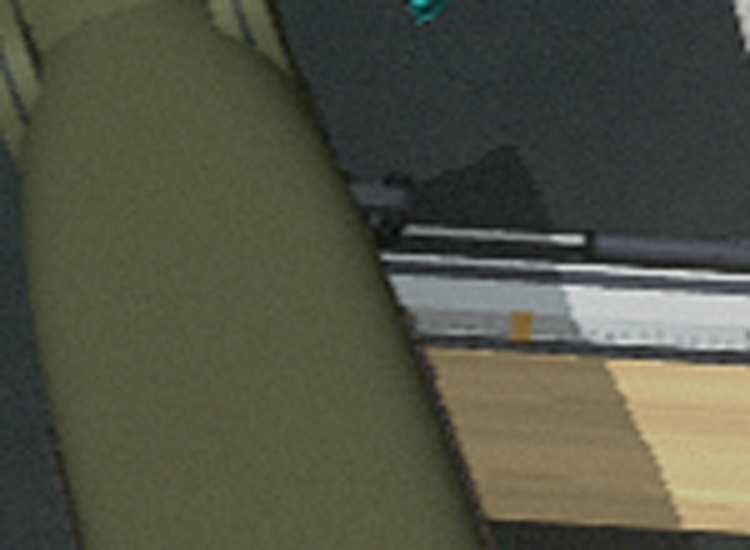

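Request:
send_rows(
  moves=[0.0028, -0.003, 0.015, 0, 0, 0, 60, 0, 0, 0.025, 0, 0, 0, 50, 0, 0, 0.022, 0, 0, 0, 45, 0, 0, 0.014, 0, 0, 0, 45, 0, 0, 0.007, 0, 0, 0, 45, 0, 0, 0, 0, 0, 0, 45, 0, 0, 0, 0, 0, 0, 45],
)

```text
time_s: 14.95
position: [0.5669, 0.2131, 0.1235]
eef_rot: [0.727, 0.687, 0.0, 0.0]
contact_force: [0.4, -0.2, 0.3]
width: 0.451
```

```bash
python3 - <<'E'
from h import *
im=crop("scene","s11",170,170,290,300,5)
plan([*f2w(-.006,.125),.122],np.radians(86.85))
print(w2f(sense()["position"]))
t=cv2.imread("pics/top0.png");s=cv2.imread("pics/scene0.png")
def cc(a,n,x0,y0,x1,y1,k): cv2.imwrite(f"pics/{n}.png",cv2.resize(a[y0:y1,x0:x1],None,fx=k,fy=k,interpolation=cv2.INTER_CUBIC))
cc(t,"z_t",188,188,268,248,10); cc(s,"z_s",190,205,290,285,8)
E
```

```text
t 15.0 pos [0.5674 0.2136 0.1241] yaw 1.5151646651699284 tilt rotvec [ 0.0015 -0.0007 -0.0007]
turn z -0.000653790187146619 rows 0.005230321497172952 shift [-0.001  -0.0015  0.0021] joints [ 0.3599  0.4567 -0.1264  0.9861  0.      0.4156] F [-0.0335 -0.3069  0.    ] w 0.4497025284553782
[-0.0045  0.126 ]
```

View pics/s11.png

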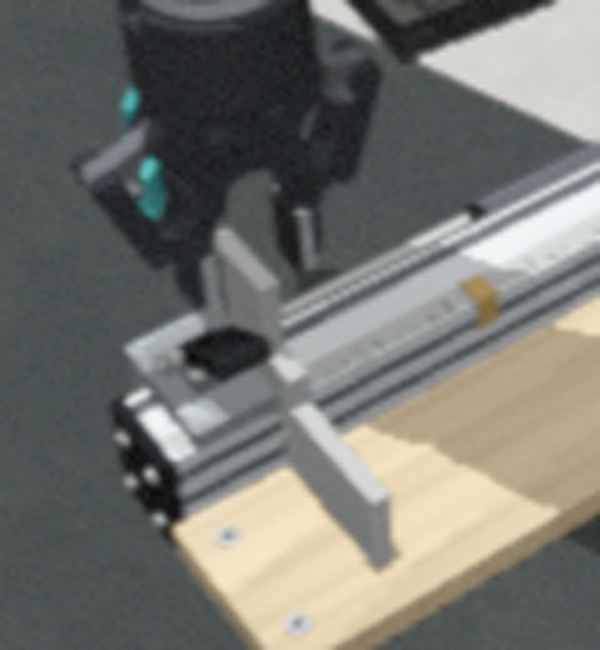

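View pics/z_t.png

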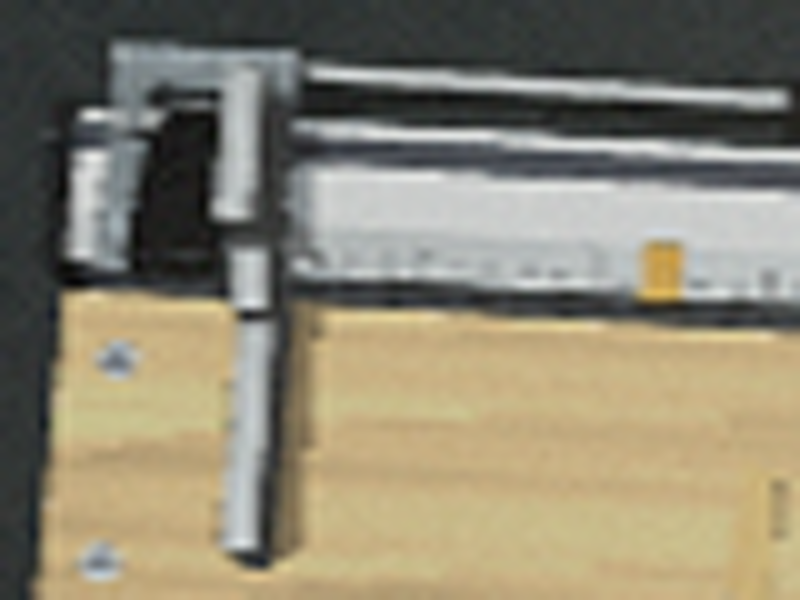

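View pics/z_s.png

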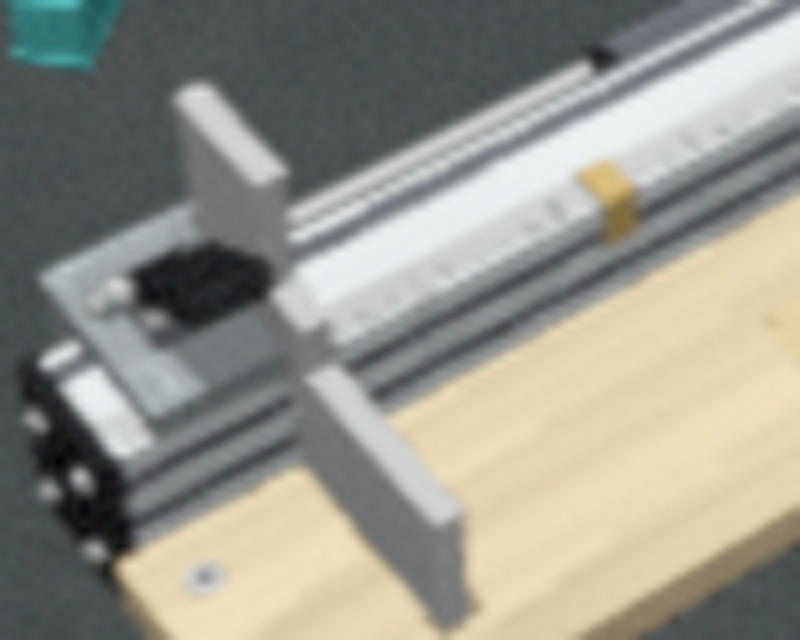

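```bash
cat > fit.py <<'E'
from h import *
from scipy.optimize import least_squares
T=lambda X,Y:("top",180+(X+.5)/5-.5,180+(Y+.5)/5-.5)
S=lambda X,Y:("scene",185+(X+.5)/4-.5,180+(Y+.5)/4-.5)
T2=lambda X,Y:("top",188+(X+.5)/10-.5,188+(Y+.5)/10-.5)
S2=lambda X,Y:("scene",190+(X+.5)/8-.5,205+(Y+.5)/8-.5)
obs=[(T(57,350),(-.124,.19,.02)),(T(704,388),(-.124,-.19,.02)),
 (T2(242.5,68),(.022,.125,.136)),(T2(234,219),(-.022,.125,.136)),(T2(257,548),(-.105,.12,.093)),
 (T2(641,298),(-.0235,"t",.0612)),(T2(681,300),(-.0235,"r",.0612)),
 (T2(643.5,242),("xb","t",.0612)),(T2(684.5,243),("xb","r",.0612)),
 (S(170,497),(-.124,.19,.02)),(S(674,204),(-.124,-.19,.02)),(S(577,118),(-.024,-.19,.02)),(S(80,378),(-.024,.19,.02)),
 (S2(175,97),(.022,.13,.136)),(S2(205,82),(.022,.12,.136)),(S2(287,170),(-.022,.12,.136)),(S2(262,183),(-.022,.13,.136)),(S2(465,508),(-.105,.12,.093)),
 (S2(580,178),("xb","t",.0612)),(S2(610,160),("xb","r",.0612)),(S2(607,203),(-.0235,"t",.0612)),(S2(637,190),(-.0235,"r",.0612))]
def W(p,f):
    f=np.array([{"t":p[3],"r":p[3]-.012,"xb":p[4]}.get(a,a) if isinstance(a,str) else a for a in f],float)
    c,s=np.cos(p[2]),np.sin(p[2]);return np.array([p[0]+c*f[0]-s*f[1]+0*p[5],p[1]+s*f[0]+c*f[1],f[2]+p[5]])
for nm,sub in (("top",[o for o in obs if o[0][0]=="top"]),("scene",[o for o in obs if o[0][0]=="scene"]),("all",obs)):
    for zf in (0,1):
        r=least_squares(lambda p:np.concatenate([proj(o[0],W(p,f))-o[1:] for o,f in sub]+[[p[5]/.001*.3 if zf else p[5]*1e5]]),[.565,.0875,-.055,.018,0,0],loss="soft_l1",f_scale=.5);print(nm,r.x,r.fun[:-1].reshape(-1,2).round(1).tolist())
E
python3 fit.py
```

```text
top [ 0.5655  0.089  -0.0456  0.0175 -0.0073 -0.    ] [[0.1, 0.6], [0.4, 0.2], [0.3, -0.4], [-0.2, 0.3], [-1.0, -0.3], [-0.1, -0.1], [0.1, -0.1], [0.0, -0.1], [0.1, 0.1]]
top [ 0.5656  0.089  -0.0456  0.0174 -0.0073 -0.0004] [[0.1, 0.6], [0.4, 0.1], [0.3, -0.4], [-0.2, 0.3], [-1.0, -0.3], [-0.1, -0.1], [0.1, -0.1], [0.0, -0.1], [0.1, 0.1]]
scene [ 0.5631  0.0875 -0.0582  0.0177 -0.0088 -0.    ] [[-0.5, 1.0], [1.6, -0.8], [0.0, -0.8], [-0.7, 0.8], [0.2, -0.3], [0.4, -0.2], [0.3, 0.1], [-0.6, 0.4], [-0.1, -5.6], [-0.2, -0.1], [0.1, 0.1], [-0.1, 0.3], [0.2, -0.2]]
scene [ 0.5653  0.086  -0.0602  0.0175 -0.0087 -0.0029] [[-0.6, 0.7], [1.3, -0.6], [-0.1, -0.6], [-0.6, 0.6], [0.3, -0.3], [0.5, -0.2], [0.4, 0.1], [-0.5, 0.4], [-0.2, -5.7], [-0.2, -0.1], [0.1, 0.1], [-0.1, 0.3], [0.2, -0.1]]Traceback (most recent call last):
  File "fit.py", line 19, in <module>
    r=least_squares(lambda p:np.concatenate([proj(o[0],W(p,f))-o[1:] for o,f in sub]+[[p[5]/.001*.3 if zf else p[5]*1e5]]),[.565,.0875,-.055,.018,0,0],loss="soft_l1",f_scale=.5);print(nm,r.x,r.fun[:-1].reshape(-1,2).round(1).tolist()
[... 1242 characters left out ...]
                   ~~~~~~~~^^^^^^^^^^^^^^^^^^^^^^^^^^^^^^
    return np.atleast_1d(self.fun(x))
                         ~~~~~~~~^^^
    return self.f(x, *self.args, **self.kwargs)
           ~~~~~~^^^^^^^^^^^^^^^^^^^^^^^^^^^^^^
  File "fit.py", line 19, in <lambda>
    r=least_squares(lambda p:np.concatenate([proj(o[0],W(p,f))-o[1:] for o,f in sub]+[[p[5]/.001*.3 if zf else p[5]*1e5]]),[.565,.0875,-.055,.018,0,0],loss="soft_l1",f_scale=.5);print(nm,r.x,r.fun[:-1].reshape(-1,2).round(1).tolist())
                                             ~~~~^^^^^^^^^^^^^
  File "h.py", line 7, in proj
    c=get_calibration(cam);K=c["mtx"];T=c["pose"]
ValueError: time passes only in moves, steps and waits
```

Request:
send_rows(
  moves=[-0.0005, -0.0015, 0.002, 0, 0, 0, 30, 0, 0, 0, 0, 0, 0, 20, 0, 0, 0, 0, 0, 0, 0, 0, 0, 0, 0, 0, 0, 0, 0, 0, 0, 0, 0, 0, 0, 0, 0, 0, 0, 0, 0, 0, 0, 0, 0, 0, 0, 0, 0, 0, 0, 0, 0, 0, 0, 0],
  squeeze=50,
)

```text
time_s: 15.67
position: [0.5655, 0.2132, 0.1221]
eef_rot: [0.726, 0.688, 0.0, 0.001]
contact_force: [-0.1, -2.9, 5.8]
width: 0.103
```

```bash
python3 - <<'E'
from h import *
im=crop("scene","s12",170,170,290,300,5)
plan([*f2w(-.006,.125),.122],np.radians(86.85))
print(w2f(sense()["position"]))
E
```

```text
t 15.7167 pos [0.5655 0.2132 0.1221] yaw 1.516232203105766 tilt rotvec [0.0015 0.0006 0.0004]
turn z 0.0004137477486909624 rows 0.0033099819895276994 shift [-0.0006  0.0004  0.0001] joints [ 0.3612  0.4555 -0.134   0.9801 -0.0012  0.4157] F [-1.64   -3.5652  5.8363] w 0.10140232835490233
[-0.0064  0.1256]
```

View pics/s12.png

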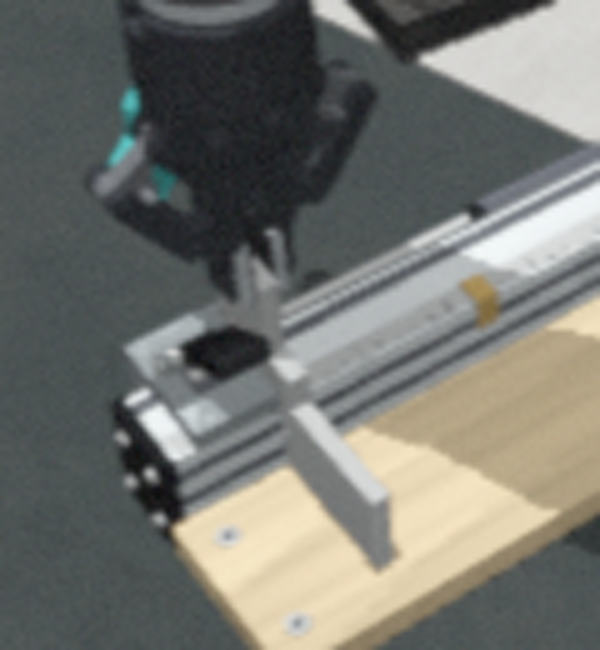

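Request:
send_rows(
  moves=[-0.006, 0, 0, 0, 0, 0, 0, -0.012, 0, 0, 0, 0, 0, 0, -0.014, 0, 0, 0, 0, 0, 0, -0.014, 0, 0, 0, 0, 0, 0, -0.014, 0, 0, 0, 0, 0, 0, -0.014, 0, 0, 0, 0, 0, 0, -0.012, 0, 0, 0, 0, 0, 0, -0.01, 0, 0, 0, 0, 0, 0, -0.006, 0, 0, 0, 0, 0, 0, 0, 0, 0, 0, 0, 0, 0],
)

```text
time_s: 16.55
position: [0.5604, 0.1137, 0.1221]
eef_rot: [0.726, 0.688, 0.003, -0.001]
contact_force: [-1.6, 6.1, 3.5]
width: 0.096
```

Request:
send_rows(
  moves=[0, 0, 0, 0, 0, 0, 0, 0, 0, 0, 0, 0, 0, 0, 0, 0, 0, 0, 0, 0, 0],
)

```text
time_s: 16.8
position: [0.5604, 0.1146, 0.1221]
eef_rot: [0.726, 0.688, 0.003, -0.001]
contact_force: [-0.9, 5.7, 4.8]
width: 0.097
```

```bash
python3 - <<'E'
from h import *
im=crop("scene","s13",200,170,360,290,5)
im=crop("top","t13",180,180,340,270,5)
plan([.5655,.2132,.122],np.radians(86.85))
print(w2f(sense()["position"]))
E
```

```text
t 16.9 pos [0.5604 0.1147 0.1221] yaw 1.5178529488060584 tilt rotvec [ 0.0017 -0.0061  0.002 ]
turn z 0.002034493448983099 rows 0.016275947591864792 shift [ 0.0987 -0.0004  0.0001] joints [ 0.1987  0.4027 -0.2223  0.9425  0.0055  0.2517] F [-0.167   5.4973  4.4202] w 0.09954894346816798
[-0.006   0.0269]
```

View pics/s13.png

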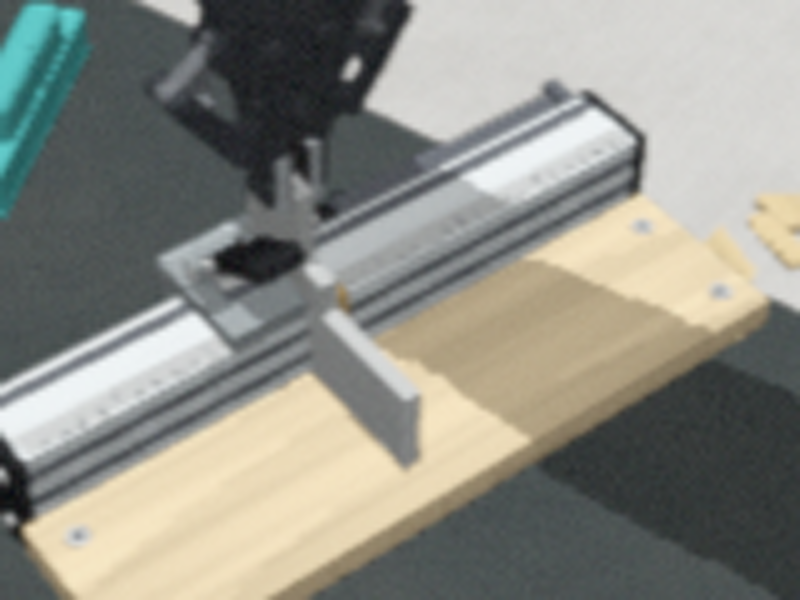

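View pics/t13.png

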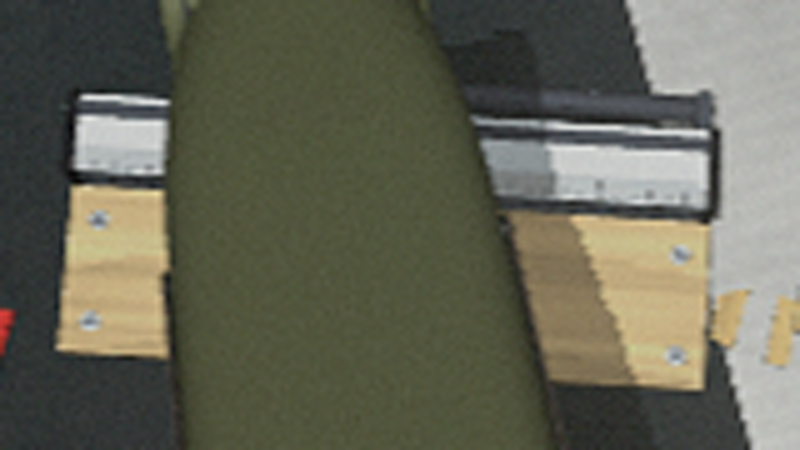

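Request:
send_rows(
  moves=[-0.0038, 0, 0, 0, 0, 0, 0, 0, 0, 0, 0, 0, 0, 0, 0, 0, 0, 0, 0, 0, 0],
)

```text
time_s: 17.15
position: [0.5602, 0.111, 0.1221]
eef_rot: [0.726, 0.688, 0.003, -0.002]
contact_force: [-0.6, 6.1, 2.9]
width: 0.099
```

```bash
python3 - <<'E'
from h import *
im=get_image("scene"); cv2.imwrite("pics/full14.png",cv2.cvtColor(im,cv2.COLOR_RGB2BGR))
crop("scene","s14",230,205,310,265,10,im)
s=cv2.cvtColor(cv2.imread("pics/scene0.png"),cv2.COLOR_BGR2RGB)
crop("scene","s14b",190,225,270,285,10,s)
plan([.5655,.2132,.122],np.radians(86.85))
print(w2f(sense()["position"]))
# template tracking: blade corner patch
E
```

```text
t 17.2 pos [0.5602 0.1109 0.1221] yaw 1.5179483120249508 tilt rotvec [ 0.0017 -0.0063  0.0021]
turn z 0.0021298566678757958 rows 0.017038853343006366 shift [ 0.1024 -0.0004  0.0001] joints [ 0.1923  0.4013 -0.2247  0.9416  0.0057  0.2452] F [-0.9548  5.4645  4.6714] w 0.10337196431991315
[-0.0061  0.0231]
```

View pics/s14.png

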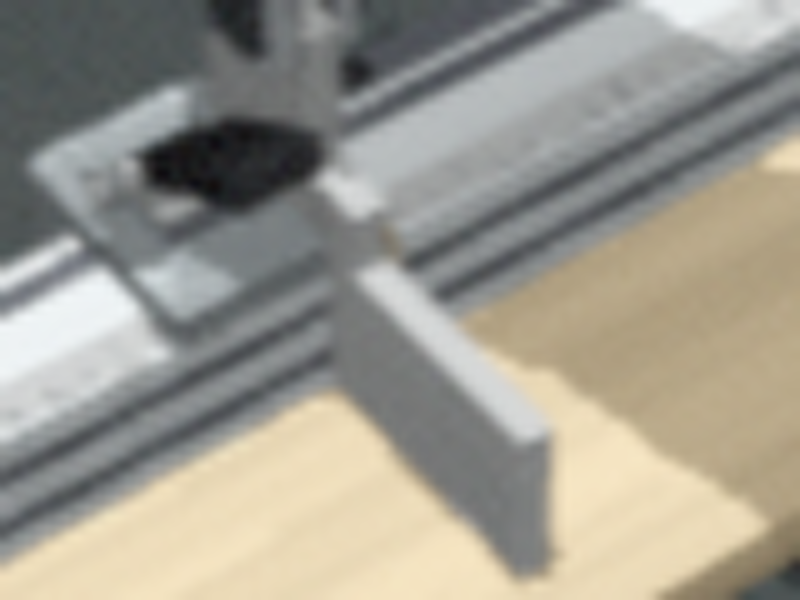

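View pics/s14b.png

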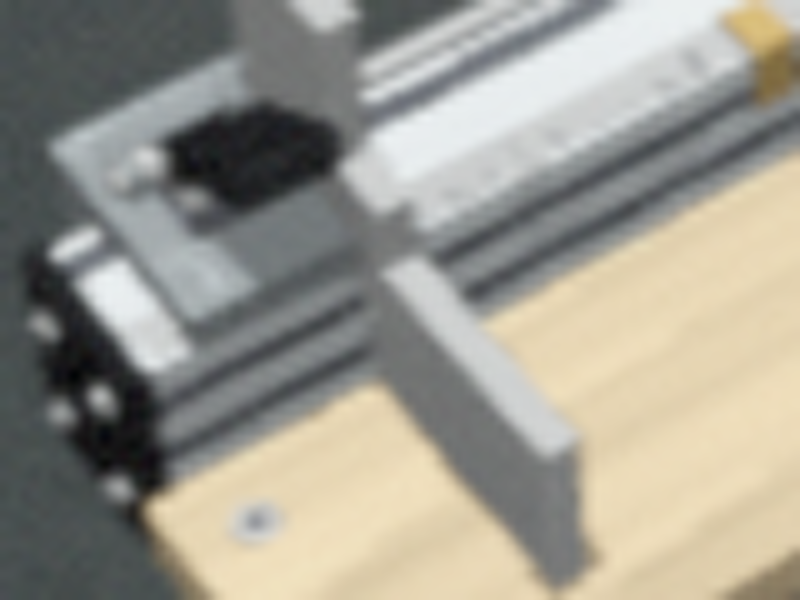

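```bash
python3 - <<'E'
from h import *
A=lambda X,Y:("scene",190+(X+.5)/10-.5,225+(Y+.5)/10-.5)
B=lambda X,Y:("scene",230+(X+.5)/10-.5,205+(Y+.5)/10-.5)
for nm,a,b,z in [("saddleL",(50,150),(35,165),.074),("saddleF",(193,322),(180,335),.074),("bladeR",(385,270),(358,278),.085),("bladeFL",(550,457),(520,440),.085),("bladeFR",(578,440),(548,430),.085),("bladeBotL",(560,588),(522,577),.023)]:
    p=ray(*A(*a),z);q=ray(*B(*b),z);print(nm,w2f(p),w2f(q),w2f(q)-w2f(p))
# expected px of the right face/tab
for y in (.0175,):
    for P in [(-.0235,y,.0612),(-.0235,y-.012,.0612),(-.0235,y-.012,.045)]:
        print((proj("scene",[*f2w(*P[:2]),P[2]])-[230,205]+.5)*10)
E
```

```text
saddleL [0.0366 0.1729] [0.0358 0.0696] [-0.0007 -0.1033]
saddleF [-0.0282  0.1721] [-0.0317  0.0722] [-0.0035 -0.0999]
bladeR [-0.0491  0.1344] [-0.0499  0.0344] [-0.0008 -0.1   ]
bladeFL [-0.1146  0.1336] [-0.1121  0.034 ] [ 0.0025 -0.0996]
bladeFR [-0.1143  0.1264] [-0.1135  0.0272] [ 0.0008 -0.0991]
bladeBotL [-0.1036  0.1277] [-0.103  0.026] [ 0.0006 -0.1016]
[354.8019 252.9148]
[395.4034 231.8187]
[396.1956 278.1423]
```

```bash
cat > trk.py <<'E'
from h import *
import sys
a=cv2.imread("pics/scene0.png",0).astype(np.float32);b=cv2.imread(sys.argv[1],0).astype(np.float32)
c=get_calibration("scene");K=c["mtx"];Tm=c["pose"]
def pj(P): q=(P-Tm[:3,3])@Tm[:3,:3]@K.T; return q[:,:2]/q[:,2:]
def wf(P):
    cc,s=np.cos(F[2]),np.sin(F[2]);return np.c_[F[0]+cc*P[:,0]-s*P[:,1],F[1]+s*P[:,0]+cc*P[:,1],P[:,2]]
def samp(im,P):
    u=pj(wf(P)).astype(np.float32);return cv2.remap(im,u[:,0].copy().reshape(-1,1),u[:,1].copy().reshape(-1,1),cv2.INTER_CUBIC).ravel()
G=lambda *r:np.stack([g.ravel() for g in np.meshgrid(*[np.atleast_1d(x) for x in r],indexing="ij")],1)
st=.0007
regs={"saddle":G(np.arange(-.034,.012,st),np.arange(.14,.182,st),.074),
"bladeLface":G(np.arange(-.112,-.05,st),.13,np.arange(.03,.088,st)),
"bladeTop":G(np.arange(-.112,-.05,st),np.arange(.117,.134,st),.085),
"bladeTop93":G(np.arange(-.112,-.05,st),np.arange(.117,.134,st),.093),
"neck":G(np.arange(-.05,-.02,st),.13,np.arange(.06,.09,st))}
for nm,P in regs.items():
    A=samp(a,P);best=[]
    for dx in np.arange(-.002,.0021,.001):
      for d in np.arange(-.112,-.092,.00025):
        B=samp(b,P+[dx,d,0]);best.append((np.corrcoef(A,B)[0,1],d,dx))
    best.sort(reverse=True);print(nm,[tuple(np.round(x,4)) for x in best[:3]],"dx0",[tuple(np.round(x,4)) for x in best if abs(x[2])<1e-6][:1])
E
python3 trk.py pics/full14.png; python3 trk.py pics/scene0.png | head -2
```

```text
saddle [(np.float64(0.8895), np.float64(-0.1015), np.float64(0.0)), (np.float64(0.8891), np.float64(-0.1017), np.float64(0.0)), (np.float64(0.8885), np.float64(-0.1012), np.float64(0.0))] dx0 [(np.float64(0.8895), np.float64(-0.1015), np.float64(0.0))]
bladeLface [(np.float64(0.9947), np.float64(-0.1022), np.float64(0.0)), (np.float64(0.994), np.float64(-0.102), np.float64(0.0)), (np.float64(0.9939), np.float64(-0.1022), np.float64(0.001))] dx0 [(np.float64(0.9947), np.float64(-0.1022), np.float64(0.0))]
bladeTop [(np.float64(0.8858), np.float64(-0.1002), np.float64(0.0)), (np.float64(0.8856), np.float64(-0.1005), np.float64(0.0)), (np.float64(0.884), np.float64(-0.1), np.float64(0.0))] dx0 [(np.float64(0.8858), np.float64(-0.1002), np.float64(0.0))]
bladeTop93 [(np.float64(0.8723), np.float64(-0.0997), np.float64(0.0)), (np.float64(0.872), np.float64(-0.1), np.float64(0.0)), (np.float64(0.8718), np.float64(-0.0997), np.float64(0.001))] dx0 [(np.float64(0.8723), np.float64(-0.0997), np.float64(0.0))]
neck [(np.float64(0.9863), np.float64(-0.1025), np.float64(0.0)), (np.float64(0.9855), np.float64(-0.1028), np.float64(0.0)), (np.float64(0.9844), np.float64(-0.1022), np.float64(0.001))] dx0 [(np.float64(0.9863), np.float64(-0.1025), np.float64(0.0))]
saddle [(np.float64(0.3205), np.float64(-0.0947), np.float64(0.002)), (np.float64(0.3205), np.float64(-0.095), np.float64(0.002)), (np.float64(0.3202), np.float64(-0.0945), np.float64(0.002))] dx0 [(np.float64(0.2893), np.float64(-0.0952), np.float64(0.0))]
bladeLface [(np.float64(-0.4261), np.float64(-0.1002), np.float64(-0.002)), (np.float64(-0.4261), np.float64(-0.1005), np.float64(-0.002)), (np.float64(-0.4262), np.float64(-0.1), np.float64(-0.002))] dx0 [(np.float64(-0.4277), np.float64(-0.1007), np.float64(0.0))]
```

Request:
send_rows(
  moves=[0, 0, 0, 0, 0, 0, 0, 0, 0, 0.002, 0, 0, 0, 0, 0, 0, 0.002, 0, 0, 0, 0, 0, 0, 0.002, 0, 0, 0, 0, 0, 0, 0.002, 0, 0, 0, 0, 0, 0, 0.002, 0, 0, 0, 0],
  squeeze=20,
)

```text
time_s: 17.7
position: [0.5606, 0.113, 0.1218]
eef_rot: [0.725, 0.689, 0.007, -0.002]
contact_force: [-23.3, 8.2, 73.9]
width: 0.102
```

```bash
python3 - <<'E'
from h import *
plan([.5602,.1109,.085],np.radians(86.85))
print(w2f(sense()["position"]))
E
```

```text
t 17.7 pos [0.5606 0.113  0.1218] yaw 1.51893322602649 tilt rotvec [ 0.0073 -0.0121  0.0031]
turn z 0.0031147706694150123 rows 0.0249181653553201 shift [-0.0021 -0.0003  0.0368] joints [ 0.1933  0.398  -0.2311  0.9318  0.01    0.2452] F [-23.2771   8.1677  73.9106] w 0.10187697934060591
[-0.0058  0.0252]
```

Request:
send_rows(
  moves=[0, 0, -0.005, 0, 0, 0, 0, 0, 0, -0.005, 0, 0, 0, 0, 0, 0, 0, 0, 0, 0, 0, 0, 0, 0, 0, 0, 0, 12, -0.001, 0, 0, 0, 0, 0, 12, 0, 0, 0, 0, 0, 0, 12],
)

```text
time_s: 18.2
position: [0.5603, 0.1104, 0.1219]
eef_rot: [0.725, 0.688, 0.003, -0.002]
contact_force: [0.2, 7.2, 3.2]
width: 0.122
```

```bash
python3 - <<'E'
from h import *
im=get_image("scene"); cv2.imwrite("pics/full15.png",cv2.cvtColor(im,cv2.COLOR_RGB2BGR))
plan([.5602,.1109,.085],np.radians(86.85))
print(w2f(sense()["position"]))
E
python3 trk.py pics/full15.png|grep -E "Lface|neck"
```

```text
t 18.25 pos [0.5602 0.1104 0.1219] yaw 1.5181917590911755 tilt rotvec [ 0.0016 -0.0072  0.0024]
turn z 0.002373303734100496 rows 0.018986429872803967 shift [ 0.0005 -0.0001  0.0369] joints [ 0.1908  0.4011 -0.2255  0.9409  0.0066  0.2435] F [0.1186 7.6968 2.1868] w 0.1195625512379304
[-0.006   0.0226]
bladeLface [(np.float64(0.9938), np.float64(-0.1025), np.float64(0.0)), (np.float64(0.9937), np.float64(-0.1028), np.float64(0.0)), (np.float64(0.9927), np.float64(-0.1025), np.float64(0.001))] dx0 [(np.float64(0.9938), np.float64(-0.1025), np.float64(0.0))]
neck [(np.float64(0.9869), np.float64(-0.103), np.float64(0.0)), (np.float64(0.9856), np.float64(-0.1028), np.float64(0.0)), (np.float64(0.9849), np.float64(-0.1032), np.float64(0.0))] dx0 [(np.float64(0.9869), np.float64(-0.103), np.float64(0.0))]
```

Request:
send_rows(
  moves=[0, 0, 0.002, 0, 0, 0, 13, 0, 0, 0.002, 0, 0, 0, 13, 0, 0, 0.002, 0, 0, 0, 13, 0, 0, 0, 0, 0, 0, 13],
)

```text
time_s: 18.58
position: [0.561, 0.1102, 0.1161]
eef_rot: [0.725, 0.688, 0.004, -0.001]
contact_force: [2.0, 7.3, 2.3]
width: 0.127
```

Request:
send_rows(
  moves=[0, 0, 0.003, 0, 0, 0, 13, 0, 0, 0.003, 0, 0, 0, 13, 0, 0, 0.003, 0, 0, 0, 13, 0, 0, 0, 0, 0, 0, 13],
)

```text
time_s: 18.92
position: [0.5613, 0.1103, 0.107]
eef_rot: [0.726, 0.688, 0.004, -0.001]
contact_force: [1.8, 7.6, 1.5]
width: 0.132
```

```bash
python3 - <<'E'
from h import *
im=get_image("scene"); cv2.imwrite("pics/full16.png",cv2.cvtColor(im,cv2.COLOR_RGB2BGR))
crop("scene","s16",230,205,310,265,8,im)
plan([.5602,.1109,.085],np.radians(86.85))
print(w2f(sense()["position"]))
E
python3 trk.py pics/full16.png|grep -E "Lface|neck"
```

```text
t 18.9667 pos [0.5613 0.1103 0.107 ] yaw 1.5181124547357396 tilt rotvec [ 0.0035 -0.0069  0.0023]
turn z 0.0022939993786645907 rows 0.018351995029316726 shift [ 0.0005 -0.0011  0.022 ] joints [ 0.1908  0.4139 -0.2476  0.9042  0.0059  0.2435] F [1.7067 7.4042 2.1936] w 0.12894101899319393
[-0.005   0.0226]
bladeLface [(np.float64(0.9946), np.float64(-0.1022), np.float64(0.0)), (np.float64(0.9942), np.float64(-0.1025), np.float64(0.0)), (np.float64(0.9941), np.float64(-0.1022), np.float64(0.001))] dx0 [(np.float64(0.9946), np.float64(-0.1022), np.float64(0.0))]
neck [(np.float64(0.9831), np.float64(-0.1025), np.float64(0.001)), (np.float64(0.9823), np.float64(-0.1028), np.float64(0.001)), (np.float64(0.982), np.float64(-0.1028), np.float64(0.0))] dx0 [(np.float64(0.982), np.float64(-0.1028), np.float64(0.0))]
```

View pics/s16.png

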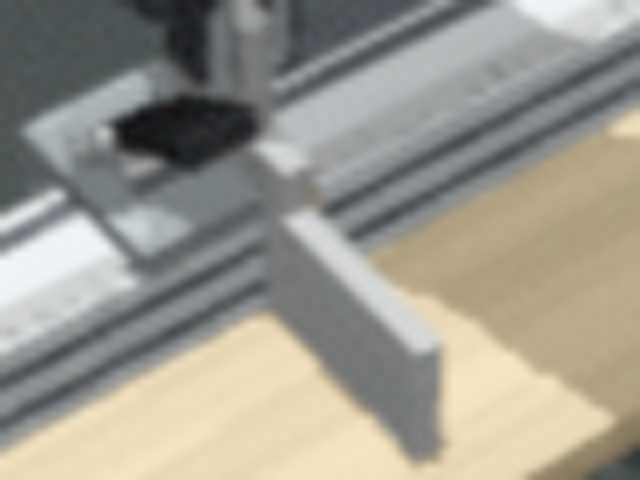

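Request:
send_rows(
  moves=[0, 0, 0.003, 0, 0, 0, 13, 0, 0, 0.003, 0, 0, 0, 13, 0, 0, 0.003, 0, 0, 0, 13, 0, 0, 0.003, 0, 0, 0, 13, 0, 0, 0, 0, 0, 0, 13],
)

```text
time_s: 19.38
position: [0.5615, 0.1104, 0.0958]
eef_rot: [0.725, 0.688, 0.004, -0.001]
contact_force: [0.6, 6.6, 5.1]
width: 0.129
```

```bash
python3 - <<'E'
from h import *
im=get_image("scene"); cv2.imwrite("pics/full17.png",cv2.cvtColor(im,cv2.COLOR_RGB2BGR))
crop("scene","s17",230,205,310,265,8,im)
plan([.5602,.1109,.085],np.radians(86.85))
print(w2f(sense()["position"]))
E
python3 trk.py pics/full17.png|grep -E "Lface|neck"
```

```text
t 19.4333 pos [0.5615 0.1104 0.0958] yaw 1.51814665289679 tilt rotvec [ 0.0043 -0.0072  0.0023]
turn z 0.0023281975397146937 rows 0.01862558031771755 shift [ 0.0004 -0.0013  0.0108] joints [ 0.1908  0.4235 -0.2644  0.877   0.0059  0.2435] F [0.9632 6.0115 5.8513] w 0.1310068423955618
[-0.0047  0.0227]
bladeLface [(np.float64(0.9944), np.float64(-0.1022), np.float64(0.0)), (np.float64(0.9941), np.float64(-0.1025), np.float64(0.0)), (np.float64(0.9936), np.float64(-0.1022), np.float64(0.001))] dx0 [(np.float64(0.9944), np.float64(-0.1022), np.float64(0.0))]
neck [(np.float64(0.8371), np.float64(-0.1042), np.float64(-0.002)), (np.float64(0.8362), np.float64(-0.104), np.float64(-0.002)), (np.float64(0.8352), np.float64(-0.1045), np.float64(-0.002))] dx0 [(np.float64(0.8203), np.float64(-0.104), np.float64(0.0))]
```

View pics/s17.png

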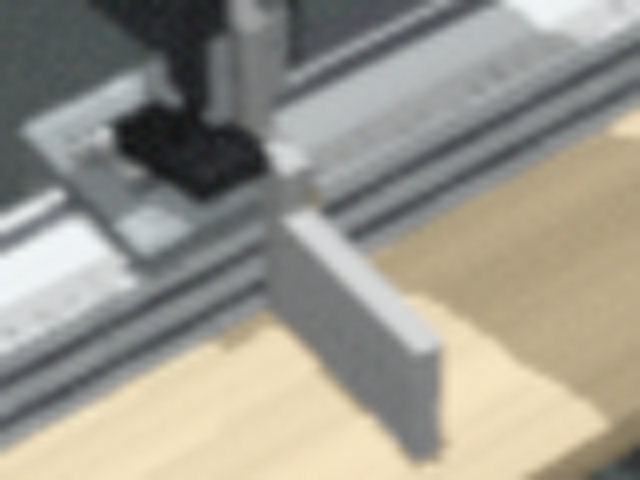

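Lever is moving and the plate stays put. Continue down to the hard stop.

Request:
send_rows(
  moves=[0, 0, 0.003, 0, 0, 0, 13, 0, 0, 0.003, 0, 0, 0, 13, 0, 0, 0.003, 0, 0, 0, 13, 0, 0, 0.002, 0, 0, 0, 13, 0, 0, 0, 0, 0, 0, 13],
)

```text
time_s: 19.85
position: [0.5597, 0.1105, 0.0849]
eef_rot: [0.725, 0.688, 0.003, -0.002]
contact_force: [-3.5, 7.6, 11.3]
width: 0.134
```

```bash
python3 - <<'E'
from h import *
im=get_image("scene"); cv2.imwrite("pics/full18.png",cv2.cvtColor(im,cv2.COLOR_RGB2BGR))
crop("scene","s18",230,205,310,265,8,im)
plan([.5602,.1109,.085],np.radians(86.85))
print(w2f(sense()["position"]))
E
python3 trk.py pics/full18.png|grep -E "Lface|neck"
```

```text
t 19.9 pos [0.5597 0.1105 0.0849] yaw 1.5184076365029557 tilt rotvec [ 0.0011 -0.0073  0.0026]
turn z 0.0025891811458809144 rows 0.020713449167047315 shift [ 0.0005  0.0005 -0.0001] joints [ 0.191   0.433  -0.2811  0.8539  0.0068  0.2434] F [-2.7119  5.4559 10.0722] w 0.1284461711263552
[-0.0065  0.0226]
bladeLface [(np.float64(0.9942), np.float64(-0.1022), np.float64(0.0)), (np.float64(0.9938), np.float64(-0.1025), np.float64(0.0)), (np.float64(0.9934), np.float64(-0.1022), np.float64(0.001))] dx0 [(np.float64(0.9942), np.float64(-0.1022), np.float64(0.0))]
neck [(np.float64(0.884), np.float64(-0.1025), np.float64(0.0)), (np.float64(0.8838), np.float64(-0.1022), np.float64(0.0)), (np.float64(0.883), np.float64(-0.1028), np.float64(0.0))] dx0 [(np.float64(0.884), np.float64(-0.1025), np.float64(0.0))]
```

View pics/s18.png

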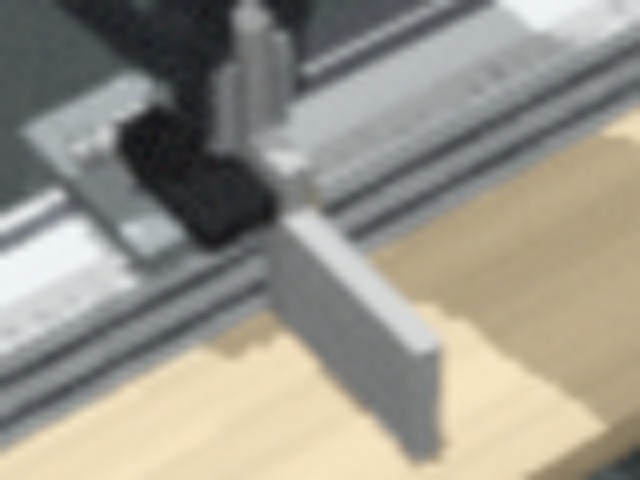

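Request:
send_rows(
  moves=[0, 0, 0.002, 0, 0, 0, 13, 0, 0, 0.001, 0, 0, 0, 13, 0, 0, 0, 0, 0, 0, 13],
)

```text
time_s: 20.15
position: [0.5598, 0.1105, 0.0842]
eef_rot: [0.725, 0.688, 0.004, -0.002]
contact_force: [-8.2, 5.3, 24.9]
width: 0.127
```

Request:
send_rows(
  moves=[0, 0, 0.0015, 0, 0, 0, 13, 0, 0, 0, 0, 0, 0, 13, 0, 0, 0, 0, 0, 0, 0, 0, 0, 0, 0, 0, 0, 0, 0, 0, 0, 0, 0, 0, 0, 0, 0, 0, 0, 0, 0, 0],
  squeeze=30,
)

```text
time_s: 20.65
position: [0.5598, 0.111, 0.0841]
eef_rot: [0.725, 0.689, 0.004, -0.002]
contact_force: [-10.2, 8.4, 33.4]
width: 0.12
```

```bash
python3 - <<'E'
from h import *
im=get_image("scene"); cv2.imwrite("pics/full19.png",cv2.cvtColor(im,cv2.COLOR_RGB2BGR))
crop("scene","s19",230,205,310,265,8,im)
plan([.5602,.1109,.085],np.radians(86.85))
print(w2f(sense()["position"]),sense()["qd"])
E
python3 trk.py pics/full19.png|grep -E "Lface|neck"
```

```text
t 20.7 pos [0.5598 0.111  0.0841] yaw 1.5190764060649515 tilt rotvec [ 0.0033 -0.0086  0.0032]
turn z 0.003257950707876489 rows 0.026063605663011913 shift [-0.0001  0.0004 -0.0009] joints [ 0.1915  0.4325 -0.2843  0.8487  0.0075  0.2433] F [-10.9071   7.433   33.2221] w 0.11310394826304165
[-0.0064  0.0232] [-0.0008 -0.0002 -0.0024  0.001   0.0003  0.0008]
bladeLface [(np.float64(0.9944), np.float64(-0.1022), np.float64(0.0)), (np.float64(0.9939), np.float64(-0.1025), np.float64(0.0)), (np.float64(0.9937), np.float64(-0.1022), np.float64(0.001))] dx0 [(np.float64(0.9944), np.float64(-0.1022), np.float64(0.0))]
neck [(np.float64(0.8786), np.float64(-0.1025), np.float64(0.0)), (np.float64(0.8782), np.float64(-0.1028), np.float64(0.0)), (np.float64(0.8777), np.float64(-0.1022), np.float64(0.0))] dx0 [(np.float64(0.8786), np.float64(-0.1025), np.float64(0.0))]
```

View pics/s19.png

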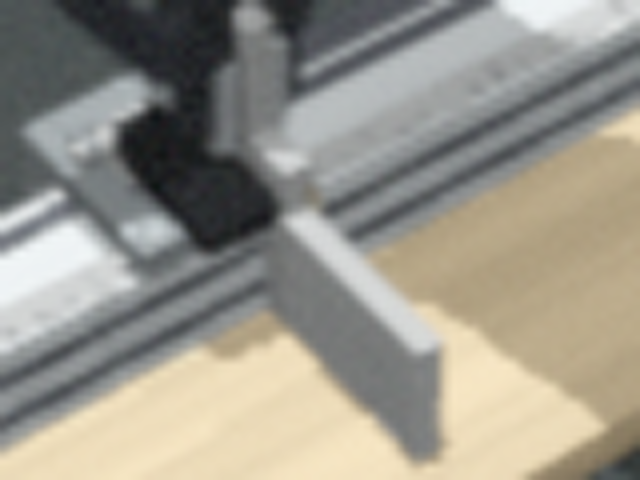

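View pics/full19.png

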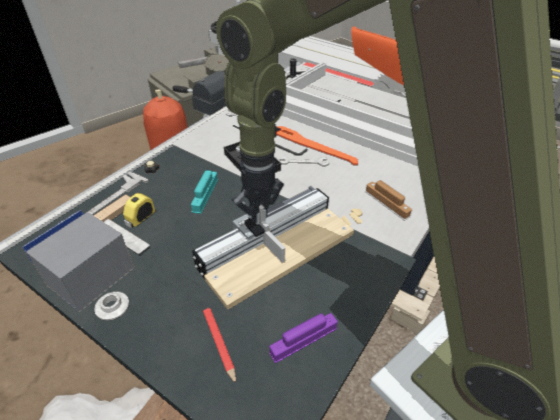

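Request:
send_rows(
  moves=[0, 0, 0, 0, 0, 0, 0, 0, 0, 0, 0, 0, 0, 0, 0, 0, 0, 0, 0, 0, 0, 0, 0, 0, 0, 0, 0, 0, 0, 0, 0, 0, 0, 0, 0],
  squeeze=40,
)

```text
time_s: 21.12
position: [0.5598, 0.111, 0.0841]
eef_rot: [0.725, 0.689, 0.004, -0.002]
contact_force: [-10.9, 8.4, 34.3]
width: 0.115
```

```bash
python3 - <<'E'
from h import *
for y in(.0225+.0334,.0225+.0064):
  for a in (0.62,.5):
    th=.62-a
    x=.016-.057*np.cos(th)-.007*np.sin(th)
    for dz in (.007,-.004): print(a,dz,(proj("scene",[*f2w(.016-.057*np.cos(th)-dz*np.sin(th),y),.078+.057*np.sin(th)+dz*np.cos(th)])-[230,205]+.5)*8)
print(sense()["width"],sense()["contact_force"],sense()["position"])
im=get_image("scene"); cv2.imwrite("pics/full20.png",cv2.cvtColor(im,cv2.COLOR_RGB2BGR))
crop("scene","s20",240,215,280,245,20,im)
E
python3 trk.py pics/full20.png|grep -E "Lface|neck"
```

```text
0.62 0.007 [207.9615 236.7435]
0.62 -0.004 [209.2507 262.8819]
0.5 0.007 [207.9963 221.3162]
0.5 -0.004 [206.7229 244.841 ]
0.62 0.007 [284.7748 196.8956]
0.62 -0.004 [285.463  223.0099]
0.5 0.007 [285.1934 181.4646]
0.5 -0.004 [283.2899 205.0271]
0.11515789665397032 [-10.8717   8.4191  34.2668] [0.5598 0.111  0.0841]
bladeLface [(np.float64(0.9943), np.float64(-0.1022), np.float64(0.0)), (np.float64(0.994), np.float64(-0.1025), np.float64(0.0)), (np.float64(0.9934), np.float64(-0.1022), np.float64(0.001))] dx0 [(np.float64(0.9943), np.float64(-0.1022), np.float64(0.0))]
neck [(np.float64(0.8781), np.float64(-0.1025), np.float64(0.0)), (np.float64(0.8776), np.float64(-0.1028), np.float64(0.0)), (np.float64(0.8774), np.float64(-0.1022), np.float64(0.0))] dx0 [(np.float64(0.8781), np.float64(-0.1025), np.float64(0.0))]
```

View pics/s20.png

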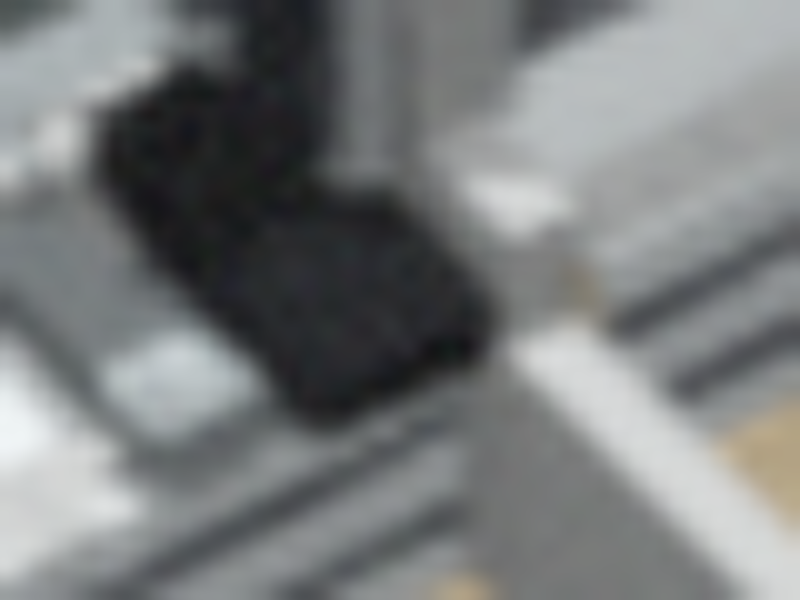

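Request:
send_rows(
  moves=[0, 0, -0.002, 0, 0, 0, 13, 0, 0, -0.001, 0, 0, 0, 13, 0, 0, 0, 0, 0, 0, 0, 0, 0, 0, 0, 0, 0, 0, 0, 0, 0, 0, 0, 0, 0, 0, 0, 0, 0, 0, 0, 0, 0, 0, 0, 0, 0, 0, 0],
  squeeze=60,
)

```text
time_s: 21.75
position: [0.5597, 0.111, 0.0846]
eef_rot: [0.725, 0.689, 0.003, -0.002]
contact_force: [-6.6, 9.9, 16.8]
width: 0.108
```

```bash
python3 - <<'E'
from h import *
print(sense()["width"],sense()["contact_force"],sense()["position"],sense()["joint_torque"])
im=get_image("scene"); cv2.imwrite("pics/full21.png",cv2.cvtColor(im,cv2.COLOR_RGB2BGR))
crop("scene","s21",230,190,290,245,12,im)
E
python3 trk.py pics/full21.png|grep -E "Lface|neck"
```

```text
0.1080157255914693 [-6.6313  9.9412 16.7769] [0.5597 0.111  0.0846] [ -5.9959 -37.402   19.3841  -2.1823  -2.4724   0.0249]
bladeLface [(np.float64(0.9941), np.float64(-0.1022), np.float64(0.0)), (np.float64(0.9938), np.float64(-0.1025), np.float64(0.0)), (np.float64(0.993), np.float64(-0.1022), np.float64(0.001))] dx0 [(np.float64(0.9941), np.float64(-0.1022), np.float64(0.0))]
neck [(np.float64(0.8832), np.float64(-0.1028), np.float64(0.0)), (np.float64(0.8831), np.float64(-0.1025), np.float64(0.0)), (np.float64(0.8817), np.float64(-0.1022), np.float64(0.0))] dx0 [(np.float64(0.8832), np.float64(-0.1028), np.float64(0.0))]
```

View pics/s21.png

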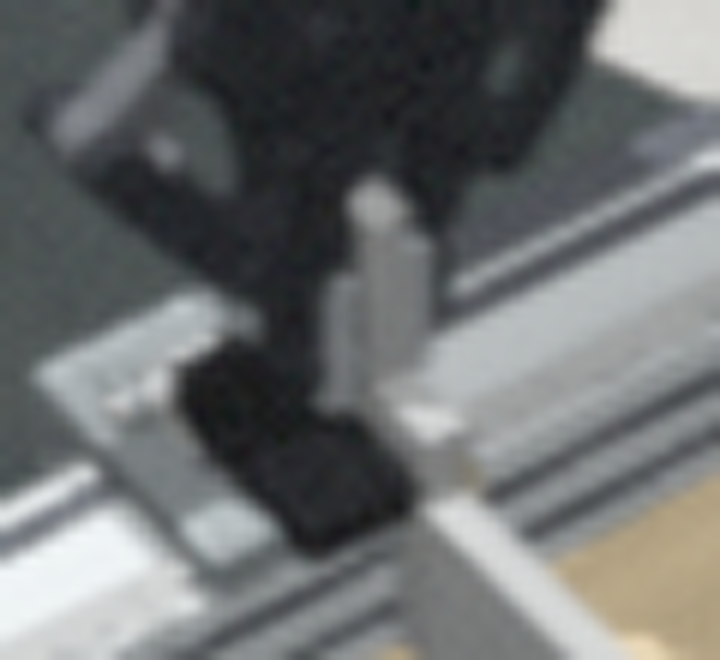

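Request:
send_rows(
  moves=[0, 0, 0.001, 0, 0, 0, 0, 0, 0, 0, 0, 0, 0, 0, 0, 0, 0, 0, 0, 0, 0, 0, 0, 0, 0, 0, 0, 0, 0, 0, 0, 0, 0, 0, 0, 0, 0, 0, 0, 0, 0, 0],
  squeeze=80,
)

```text
time_s: 22.3
position: [0.5597, 0.1109, 0.0846]
eef_rot: [0.725, 0.689, 0.004, -0.002]
contact_force: [-9.4, 8.7, 23.8]
width: 0.111
```

```bash
python3 - <<'E'
from h import *
print(sense()["width"],sense()["contact_force"],sense()["position"])
im=get_image("scene"); cv2.imwrite("pics/full22.png",cv2.cvtColor(im,cv2.COLOR_RGB2BGR))
for n in("scraper_block","chip_1","pencil","spanner_19"):
    for r in spotter.recognise(n,"scene")[:5]:
        p=w("scene",r["xyz"]);print(n,round(r["confidence"],2),p)
E
python3 trk.py pics/full22.png|grep -E "Lface|neck"
```

```text
0.11110823234245101 [-9.3591  8.6682 23.8189] [0.5597 0.1109 0.0846]
scraper_block 0.98 [0.2872 0.2153 0.0303]
scraper_block 0.92 [ 0.4416 -0.2474  0.0287]
scraper_block 0.62 [0.7899 0.1321 0.0273]
scraper_block 0.49 [0.5361 0.1162 0.0716]
chip_1 0.59 [ 0.479  -0.1577  0.0165]
chip_1 0.57 [ 0.4642 -0.1424  0.009 ]
chip_1 0.51 [ 0.4741 -0.1121  0.0101]
pencil 0.57 [0.386  0.345  0.0057]
spanner_19 0.72 [ 0.7364 -0.2095  0.0027]
bladeLface [(np.float64(0.9945), np.float64(-0.1022), np.float64(0.0)), (np.float64(0.9942), np.float64(-0.1025), np.float64(0.0)), (np.float64(0.9936), np.float64(-0.1022), np.float64(0.001))] dx0 [(np.float64(0.9945), np.float64(-0.1022), np.float64(0.0))]
neck [(np.float64(0.8837), np.float64(-0.1025), np.float64(0.0)), (np.float64(0.8837), np.float64(-0.1028), np.float64(0.0)), (np.float64(0.8824), np.float64(-0.1022), np.float64(0.0))] dx0 [(np.float64(0.8837), np.float64(-0.1025), np.float64(0.0))]
```

```bash
python3 - <<'E'
from bench import order
print(order.job_done())
E
```

```text
the job is handed in; nothing more can be done
None
```

I carried out every step and handed the job in at about 22 s of the 67 s allowed. No verdict came back, so what follows rests on my own checks.

**What I did**
- I took the brown wooden block; the purple and teal ones are look-alikes. With it I swept the three chips off the right end of the bed and set it down on the worktop.
- I gripped the stop by its top and slid it 102 mm to the tab's left edge. I then pressed the cam lever to its stop and handed in with the plate gripped at 80 N.

**Last checks**
- **Stop position:** image tracking puts the stop's travel at 102.2–102.8 mm. Both cameras put the mark at 102.5 mm, so the error looks well under 1 mm. Other features I tracked before locking gave 99.7–101.5 mm, but they fitted the picture less well.
- **Lever:** in the picture it looks level, with the fingertip at z = 84.6 mm against 85 mm when closed. Pressing harder barely moved it, and the final push is 24 N. I could not read its angle directly.
- **Chips:** all three were found on the worktop right of the bed. The network gave heights of 9–17 mm; I take the 17 mm one as a chip lying against another, still under the 20 mm limit.
- **Pencil, spanner and block:** the pencil and spanner were found within about 8 mm of their starting places. The block was found standing on the worktop.

**What went less well**
- The last joint reached its range limit once, so I turned the block half round.
- My first try at the lever, with the grip at 20 N, stuck by friction at 74 N. I backed off and pressed with the fingers slightly open, which worked.
- The final opening reads 0.11, where 0.10 was usual on the plate earlier. The fingers no longer close at 80 N, so I took both pads to be in contact.

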